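Show a trainee how a capsule is mixed

TASK

Show the trainee how a capsule is mixed, without mixing one: with the fingertips pointing straight down about two centimetres above each thing and held still there for a good second, point at the blue-capped capsule in the stand and then at the clamp inside the open mixer where it would go. Next push the mixer's lid fully shut with the fingertips, and finish by pointing in the same way at the green start key, staying there at the end. Only point: touch no capsule, nor the clamp, point at no other capsule or at the stop key, press no key, and leave everything else on the counter where it is.

Things in the scene. Friction and masses are not known exactly. Their poses are not given: they have to be found in the camera images.
- mixer: the capsule mixer: white desktop machine fixed to the counter, 230 mm front to back, 200 mm wide, its upper rim 85 mm high. Origin: centre of its underside. Its x axis points from its front (sloping key panel) to its back (lid hinge), z up, y across. At the back half lies the open mixing chamber, covered by the blue lid when that is shut
- blue_cap (a point): top centre of the blue-capped mixing capsule, the one to show: an upright white capsule 41 mm tall, 14 mm thick below, blue cap 18 mm across and 9 mm high. It stands loose in a hole of the aluminium stand, its top about 49 mm above the counter. z axis up
- stand: the capsule stand: aluminium block 46 x 170 x 24 mm, fixed, origin at the centre of its underside, with four holes 40 mm apart along its y axis; which capsule is in which hole changes
- clamp: the clamp in the mixing chamber: dark block with two upright steel jaws 43 mm apart across the machine, in the middle of the open chamber; it is never to be touched. Origin 37.5 mm straight below clamp_point
- clamp_point (a point): the spot midway between the tops of the clamp's jaws, 83 mm above the counter, 2 mm below the rim of the chamber; axes as mixer. Point at it from above while the lid is open
- lid (a joint): angle of the mixer's blue lid: 0 = shut, about 1.5 to 1.9 rad = standing open as found; it turns about lid_hinge. A friction hinge (0.13 N m): the lid stays wherever it is left, and pushing on it near its far end takes 1 to 3 N
- lid_hinge (a point): middle of the lid's hinge axis, at the back of the mixer, 87 mm above the counter; axes as mixer, the hinge axis is the y axis. The open lid sticks up to 145 mm above this point; its flat outside then faces backwards and reaches up to 80 mm behind this point. Beyond that, to 150 mm behind, the counter and the air above it are free
- lid_edge (a point): middle of the lid's far upper edge, moving with the lid. Lid shut: 114 mm in front of the hinge axis (towards -x of the mixer), 42 mm above it. The lid is a shell 190 mm wide, 42 mm high, its outside flat from 6 to 114 mm from the hinge, then a sloping front wall with a grip tab reaching 144 mm
- start_point (a point): centre of the top of the green start key, the one to show: round, 20 mm across, on the sloping front panel (25 degrees), about 69 mm above the counter; axes as mixer
- stop_point (a point): centre of the top of the red stop key, same size, 45 mm from the start key on the same panel, further to the machine's -y; not to be pointed at or pressed
- start_key (a joint): travel of the green start key: 0 = not pressed, 0.002 m = fully pressed, 3 N
- stop_key (a joint): travel of the red stop key, likewise
- less_key (a joint): travel of a grey time key, likewise, 14 x 20 mm, below the display
- more_key (a joint): travel of the other grey time key, likewise
- capsule_blue: the blue-capped capsule itself; origin under its foot, 41 mm below blue_cap
- capsule_yellow: the yellow-capped capsule, like the blue one, in the same stand; origin under its foot, 41 mm below its top; not to be touched or pointed at
- capsule_red: the red-capped capsule, like the blue one, in the same stand; origin under its foot, 41 mm below its top; not to be touched or pointed at
- capsule_white: the white-capped capsule, like the blue one, in the same stand; origin under its foot, 41 mm below its top; not to be touched or pointed at
- spatula: mixing spatula, blue plastic, 195 mm long, lying on the mixing pad; a bystander, stays where it is
- bond_bottle: small amber dropper bottle, 26 mm across, 62 mm tall; origin under its foot; a bystander, stays where it is
- dish: little green glass dappen dish, 48 mm across, 28 mm tall; origin under its foot; a bystander, stays where it is
- wipes_tub: white wipes tub with teal lid, 96 mm across, 128 mm tall; origin under its foot; a bystander, stays where it is
- soap_pump: soap pump bottle, 72 mm across, 178 mm tall; origin under its foot; a bystander, stays where it is
- curing_light: white curing-light handpiece standing in its round charging base, 112 mm across, 205 mm tall; origin under the base; a bystander, stays where it is

How it is judged:
On the way, in this order (a step that is already met when the one before it is completed fails the run):
1. point at the blue-capped capsule, dwelling above it (horizontal distance between the grasp point and blue_cap below 0.018 m and z of the grasp point in the frame of blue_cap between 0.024 and 0.072 m and angle between the grasp point's own z axis and vertical above 2.79 rad), for 0.8 s.
2. point at the clamp in the open mixer, dwelling above it (horizontal distance between the grasp point and clamp_point below 0.018 m and z of the grasp point in the frame of clamp_point between 0.024 and 0.072 m and angle between the grasp point's own z axis and vertical above 2.79 rad and value of joint lid above 1.2 rad), for 0.8 s.
3. push the lid fully shut (value of joint lid below 0.04 rad), for 0.2 s.
At the end, for the whole second after the job is handed in: The fingertips stay above the green start key, straight down (grasp point within 18 mm of its centre seen from above), 5 to 53 mm clear of it; the lid is shut (under 0.04 rad), no key is pressed (under 0.8 mm), every capsule is within 6 mm and every bystander within 15 mm of where it started (horizontal distance between the grasp point and start_point below 0.018 m and z of the grasp point in the frame of start_point between 0.024 and 0.072 m and angle between the grasp point's own z axis and vertical above 2.79 rad and value of joint lid below 0.04 rad and not (value of joint start_key above 0.0008 m) and not (value of joint stop_key above 0.0008 m) and not (value of joint less_key above 0.0008 m) and not (value of joint more_key above 0.0008 m) and distance of each of capsule_blue, capsule_yellow, capsule_red, capsule_white from where it was at the start of the episode below 0.006 m and distance of each of spatula, bond_bottle, dish, wipes_tub, soap_pump, curing_light from where it was at the start of the episode below 0.015 m); the robot touches nothing.
It fails at once if a capsule is touched, lifted or moved (contact force between any of the fingers, the arm and capsule_blue above 0.3 N or contact force between any of the fingers, the arm and capsule_yellow above 0.3 N or contact force between any of the fingers, the arm and capsule_red above 0.3 N or contact force between any of the fingers, the arm and capsule_white above 0.3 N or distance of any of capsule_blue, capsule_yellow, capsule_red, capsule_white from where it was at the start of the episode above 0.006 m).
It fails at once if the clamp is touched (contact force between any of the fingers, the arm and clamp above 0.3 N).
It fails at once if a key is pressed (value of joint any of start_key, stop_key, less_key, more_key above 0.0008 m).
It fails at once if another capsule or the stop key is pointed at (fingertips straight above it and less than 3 cm away) ((horizontal distance between the grasp point and stop_point below 0.01 m and z of the grasp point in the frame of stop_point between 0 and 0.048 m and angle between the grasp point's own z axis and vertical above 2.79 rad) or (horizontal distance between the grasp point and capsule_yellow below 0.01 m and z of the grasp point in the frame of capsule_yellow between 0.041 and 0.089 m and angle between the grasp point's own z axis and vertical above 2.79 rad) or (horizontal distance between the grasp point and capsule_red below 0.01 m and z of the grasp point in the frame of capsule_red between 0.041 and 0.089 m and angle between the grasp point's own z axis and vertical above 2.79 rad) or (horizontal distance between the grasp point and capsule_white below 0.01 m and z of the grasp point in the frame of capsule_white between 0.041 and 0.089 m and angle between the grasp point's own z axis and vertical above 2.79 rad)).
It fails at once if a bystander is pushed or carried away (distance of any of spatula, bond_bottle, dish, wipes_tub, soap_pump, curing_light from where it was at the start of the episode above 0.015 m).
It also fails if it takes over 64 s, if anything falls off the work surface, if the arm or the gripper's body presses on something with over 40 N, if the wrist force passes 120 N, or if a joint passes its speed limit or range.

ROBOT

A 7-joint arm with a two-finger parallel gripper is mounted at the origin on the work surface. World frame = base frame: x ahead of the robot, y to its left, z up, the work surface at z = 0. Lengths are in m, angles in rad, forces in N, time in s.
With the tool pointing down it reaches from about 0.4 to 0.85 m from the base axis. Payload 4.5 kg.
Tool frame: the origin (TCP) lies midway between the tips of the shut fingers; the grasp point (between the pads) lies 19 mm behind it; z points along the fingers, y is the direction in which the jaws open and shut (so a half turn about z gives the same grasp; the last joint's range is limited). The gripper opens to 88 mm and grips with 3 to 60 N. Pads are 18 mm wide; open, the fingers measure 123 mm over their backs; the gripper's body (75 mm by 187 mm) begins 45 mm behind the grasp point.
Start: joints at [-1.215, 0.689, -0.195, 1.565, 0.157, 0.902, -0.215], TCP at [0.198, 0.593, 0.211] pointing down, gripper open.
Joint ranges: [-3.01, 3.01], [-0.46, 2.08], [-1.47, 1.51], [0.13, 2.56], [-1, 4.14], [0.04, 2.09], [-2.66, 2.66]. Speed limits (rad/s): [2.57, 2.57, 3.14, 3.14, 3.14, 3.14, 3.14].

INTERFACE

Orientations are given as a unit quaternion [x, y, z, w].
In Python, from plant import r gives the robot as it stands.
- The arm moves only by the tool play_rows, never from a script. Its argument "targets" is a list of rows, each an object of numbers: "jaw": the closure, from 0 (fully open) to 1 (shut); "dx", "dy", "dz": the shift along the tool's x, y, z in m; "yaw": the turn about the tool's z in rad. A call has exactly 5 rows; each row shifts and turns the pose as measured when the row begins, along the tool's axes as they then stand; what a row does not reach is not made up. A row lasts 1/10 s, in which the tool goes at most 50 mm and 8.59 degrees, less where a joint would pass 70% of its speed; a pose out of reach is approached as far as the arm can. A call with a gripper value outside its range is refused whole. The fingers move at their own pace and stop on an object; "squeeze" is the grip in N (left out, the last holds). Time passes only in rows, so rows that do not move let the fingers close, or fill a call up. It gives the time, the measured TCP pose, the force and the opening at its end, in the units of the state.
- r.get_state(): the state, without advancing time (a new reading comes with each control period).
- r.snapshot(name): name is "scene" or "top"; returns a dict with "frame" (400x640x3 uint8, red, green, blue), "z_map" (400x640 float32, m along the optical axis (not along the pixel's ray), 0 where there is no reading), "mtx" (3x3 intrinsics, pixels), "position" and "orientation" of the camera in the world. Camera axes: x right, y up, looking along -z (the intrinsics and any distortion apply to the point x, -y, -z); pixel columns grow to the right and rows downward; lengths in m; the calibration is good to about 2 mm. A picture is of the moment at which its call begins.
- r.finish_job(): hands the job in, once; it reports no verdict.
The state is a dict: "clock": time; "q": joint angles; "qd": joint speeds; "joint_torque": joint torques, N m; "tool_pos": TCP position; "eef_rot": TCP orientation; "contact_force": force on the tool from outside, world axes, zero at the start; "moment": the same for the moment, N m; "opening": opening from 0.0 (shut) to 1.0 (fully open).
Only numpy, scipy, OpenCV 4.12 (cv2) and the standard library are available. Lean on these libraries where they do the work, as an engineer would, in place of code of your own. Each camera call takes 0.05 s, during which the arm holds its last target.

## Working session

There is one attempt and no reset: what is moved stays moved. The work goes in short steps, Python scripts to look and compute and a tool call to move; the robot and the scene stay as the last step left them, time stands still between calls to the robot, and variables do not carry over. Pictures are saved under pics/ and viewed, and the job is handed in when it is done.

Besides the shell and the picture viewer there is one more tool, called after "Call:" by a JSON object that holds its "fn" and its "kwargs", one argument or row to a line. play_rows: Moves the arm, as the interface text tells. Its arguments: {"type":"object","properties":{"targets":{"type":"array"},"squeeze":{"type":"number"}},"required":["targets"]}

```bash
ls; mkdir -p pics
python3 - <<'E'
from plant import r
import cv2,numpy as np
s=r.get_state()
for k in s: print(k,np.round(s[k],4))
for n in("scene","top"):
    d=r.snapshot(n); np.savez(f"pics/{n}0.npz",**d)
    cv2.imwrite(f"pics/{n}0.png",d["frame"][:,:,::-1]); print(n,d["mtx"],d["position"],d["orientation"],[k for k in d])
E
```

```text
pics
clock 0.0
q [-1.2152  0.69   -0.1945  1.5664  0.1573  0.9025 -0.2151]
qd [ 0.0003 -0.0005  0.0014  0.0013  0.0002 -0.0009  0.    ]
joint_torque [-6.00000e-04 -5.27556e+01 -1.26690e+00 -1.53426e+01 -5.25000e-02
  6.40000e-03  2.00000e-04]
tool_pos [0.1975 0.5922 0.2101]
eef_rot [ 1.602e-01  9.871e-01 -9.000e-04 -1.000e-04]
contact_force [-0.235  -0.6985  0.382 ]
moment [0.0208 0.0221 0.0339]
opening 0.9992
scene [[467.90130476   0.         333.63277141]
 [  0.         467.90130476 201.77337373]
 [  0.           0.           1.        ]] [1.29521743 0.17167352 0.86013285] [0.22573428 0.33489733 0.77334747 0.48869367] ['frame', 'z_map', 'mtx', 'position', 'orientation']
top [[397.27354543   0.         323.5673515 ]
 [  0.         397.27354543 199.32935823]
 [  0.           0.           1.        ]] [ 0.47426346 -0.17561866  1.04052946] [ 0.01581672 -0.01714416 -0.70618792  0.70764012] ['frame', 'z_map', 'mtx', 'position', 'orientation']
```

View pics/scene0.png

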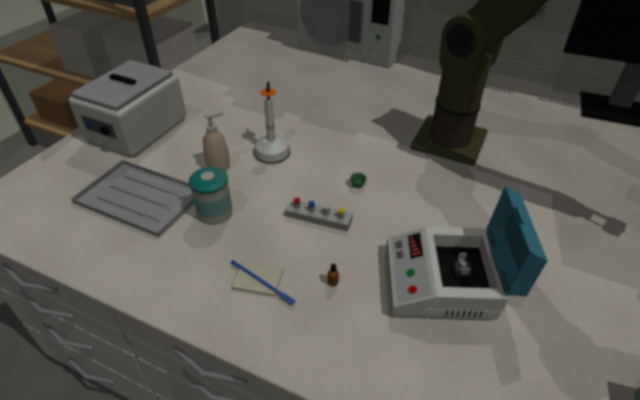

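View pics/top0.png

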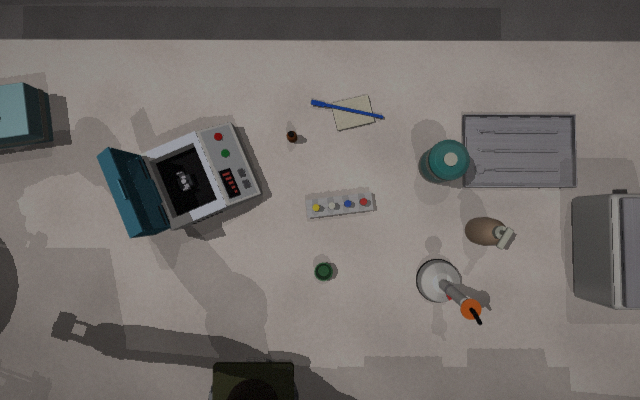

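The scene view shows the mixer at about (450,275), its lid open at (513,245) and the stand at (320,213). In the top view the caps are yellow (316,208), white (332,206), blue (348,204) and red (364,202). The start key is at (225,153), the stop key at (218,136) and the clamp at (184,181). Next I'll measure these.

```bash
cat > h.py <<'E'
import cv2,numpy as np
from scipy.spatial.transform import Rotation as R
def load(f): return dict(np.load(f))
def ray(d,u,v):
    m=d["mtx"]; c=np.array([(u-m[0,2])/m[0,0],-(v-m[1,2])/m[1,1],-1.0])
    return d["position"],R.from_quat(d["orientation"]).apply(c)
def plane(d,u,v,z):
    p,a=ray(d,u,v); return p+a*(z-p[2])/a[2]
def depth(d,u,v):
    p,a=ray(d,u,v); return p+a*d["z_map"][int(round(v)),int(round(u))]
def cloud(d):
    v,u=np.mgrid[:400,:640]; m=d["mtx"]
    c=np.stack([(u-m[0,2])/m[0,0],-(v-m[1,2])/m[1,1],-np.ones(u.shape)],-1)*d["z_map"][...,None]
    return R.from_quat(d["orientation"]).apply(c.reshape(-1,3)).reshape(400,640,3)+d["position"]
def proj(d,p):
    c=R.from_quat(d["orientation"]).inv().apply(np.asarray(p)-d["position"]); m=d["mtx"]
    return m[0,0]*c[...,0]/-c[...,2]+m[0,2], -m[1,1]*c[...,1]/-c[...,2]+m[1,2]
def blobs(d,lo,hi,box,amin=8):
    h=cv2.cvtColor(d["frame"],cv2.COLOR_RGB2HSV); k=cv2.inRange(h,lo,hi)
    M=np.zeros_like(k); x0,y0,x1,y1=box; M[y0:y1,x0:x1]=k[y0:y1,x0:x1]
    n,l,s,c=cv2.connectedComponentsWithStats(M)
    return [(c[i],s[i,4],l==i) for i in range(1,n) if s[i,4]>=amin]
E
python3 - <<'E'
from h import *
t=load("pics/top0.npz"); s=load("pics/scene0.npz")
q=[("blue",(105,120,60),(130,255,255),.049,(300,180,385,225),(280,190,360,235)),
("yellow",(20,120,60),(34,255,255),.049,(300,180,385,225),(280,190,360,235)),
("redcap",(0,120,60),(10,255,255),.049,(300,180,385,225),(280,190,360,235)),
("green",(45,120,50),(85,255,255),.069,(190,120,260,220),(385,225,440,310)),
("stop",(0,140,60),(10,255,255),.069,(200,125,235,148),(385,280,440,310)),]
for n,lo,hi,z,bt,bs in q:
    for nm,d,b in(("top",t,bt),("scene",s,bs)):
        for c,a,m in blobs(d,lo,hi,b): print(n,nm,c.round(1),a,plane(d,*c,z).round(4),"depth",np.median(cloud(d)[m],0).round(4))
def up(d,x0,y0,x1,y1,k): return cv2.resize(d["frame"][y0:y1,x0:x1,::-1],None,fx=k,fy=k,interpolation=cv2.INTER_CUBIC)
cv2.imwrite("pics/mt.png",up(t,90,110,270,245,4)); cv2.imwrite("pics/ms.png",up(s,380,180,550,325,4))
E
```

```text
blue top [347.2 203.2] 38 [ 0.5109 -0.2364  0.049 ] depth [ 0.5114 -0.2361  0.0488]
blue scene [311.  203.8] 23 [ 0.5135 -0.235   0.049 ] depth [ 0.5142 -0.2347  0.0498]
yellow top [315.7 207.1] 40 [ 0.5011 -0.1579  0.049 ] depth [ 0.5013 -0.1585  0.049 ]
yellow scene [340.6 210.5] 31 [ 0.5026 -0.1569  0.049 ] depth [ 0.5026 -0.1569  0.0486]
redcap top [363.  201.1] 36 [ 0.5163 -0.276   0.049 ] depth [ 0.5166 -0.2761  0.0481]
redcap scene [296.4 200.3] 29 [ 0.5181 -0.2746  0.049 ] depth [ 0.5187 -0.2747  0.0488]
green top [224.6 152.9] 44 [0.6335 0.0664 0.069 ] depth [0.6332 0.0663 0.0695]
green scene [410.2 272.4] 32 [0.6333 0.0664 0.069 ] depth [0.6354 0.0666 0.0699]
stop top [217.6 136.1] 41 [0.675  0.0841 0.069 ] depth [0.6755 0.0838 0.0687]
stop scene [412.2 289. ] 44 [0.674  0.0841 0.069 ] depth [0.6748 0.0839 0.0696]
```

Run:
```python
from h import *
t=load("pics/top0.npz"); s=load("pics/scene0.npz")
for n,d,(a,b,c,e) in(("top",t,(90,110,270,245)),("scene",s,(380,180,550,325))):
    C=cloud(d)[b:e,a:c]; z=C[...,2]
    k=(abs(z-.085)<.003); P=C[k]
    print(n,len(P),[ (p[0].round(3),p[1].round(3)) for p in cv2.boxPoints(cv2.minAreaRect(P[:,:2].astype(np.float32)))], cv2.minAreaRect(P[:,:2].astype(np.float32)))
    im=cv2.applyColorMap(np.clip(z/0.25*255,0,255).astype(np.uint8),cv2.COLORMAP_JET)
    cv2.imwrite(f"pics/z_{n}.png",cv2.resize(im,None,fx=4,fy=4,interpolation=cv2.INTER_NEAREST))
```

```text
top 2051 [(np.float32(0.43), np.float32(0.22)), (np.float32(0.509), np.float32(0.038)), (np.float32(0.693), np.float32(0.119)), (np.float32(0.613), np.float32(0.301))] ((0.5614699721336365, 0.1697291135787964), (0.20068003237247467, 0.1988033652305603), 23.668970108032227)
scene 2145 [(np.float32(0.439), np.float32(0.187)), (np.float32(0.504), np.float32(0.039)), (np.float32(0.692), np.float32(0.121)), (np.float32(0.628), np.float32(0.269))] ((0.565533459186554, 0.1540059745311737), (0.205577090382576, 0.1612234264612198), 23.554702758789062)
```

View pics/mt.png

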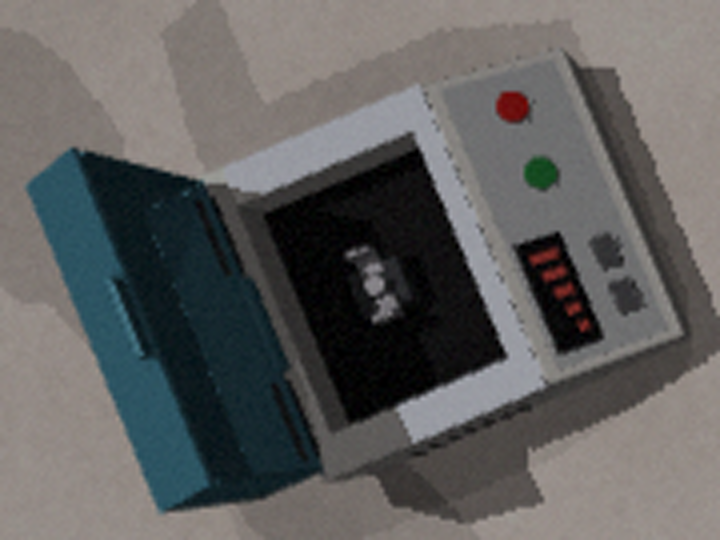

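View pics/ms.png

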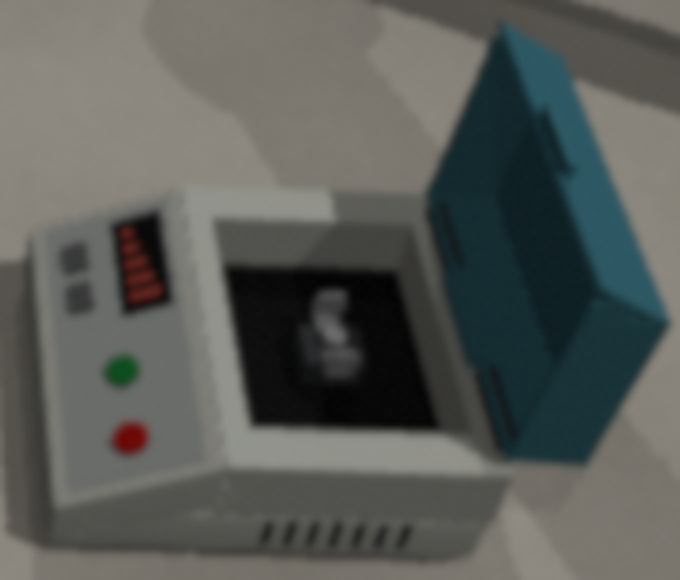

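View pics/z_top.png

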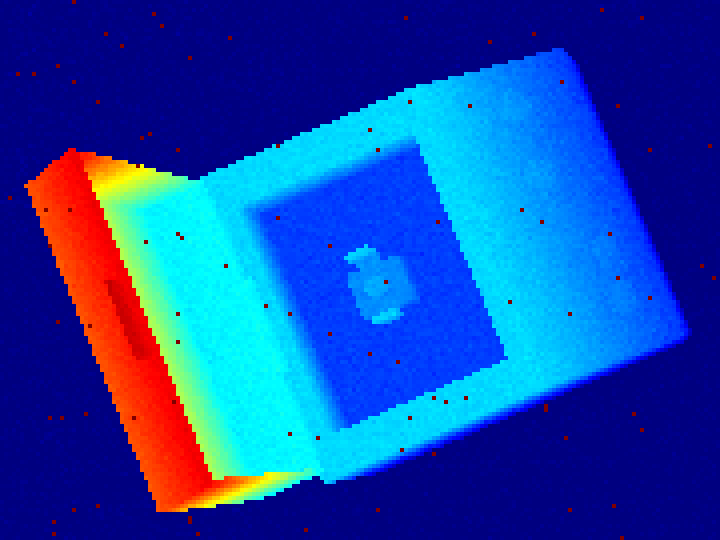

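Run:
```python
from h import *
t=load("pics/top0.npz"); s=load("pics/scene0.npz")
st=np.array([.6334,.0664]); sp=np.array([.6745,.0841])
y=(st-sp)/np.linalg.norm(st-sp); print("key dist",np.linalg.norm(st-sp),"y",y)
ang=np.radians(90+23.62); x=np.array([np.cos(ang),np.sin(ang)]); Y=np.array([-x[1],x[0]]); print("x",x,"from keys",y[1],-y[0])
# corners at rim seen in top image: front rim fold, chamber opening corners at z=.085
mt=lambda a,b:(90+a/4-.375,110+b/4-.375)
for nm,(a,b),z in [("ch fl",(414,133),.085),("ch fr",(506,356),.085),("front L",(562,50),.045),("front R",(686,335),.045),("rim fl",(420,85),.085),("rim fr",(548,384),.085)]:
    p=plane(t,*mt(a,b),z); print(nm,p.round(4),"rel start mix",((p[:2]-st)@x).round(4),((p[:2]-st)@Y).round(4))
for nm,d,box in(("top",t,(165,160,200,200)),("scene",s,(440,235,485,290))):
    C=cloud(d); M=np.zeros((400,640),bool); M[box[1]:box[3],box[0]:box[2]]=1
    Q=(C[...,:2]-st)@np.stack([x,Y],1)
    # clamp points: inside chamber
    k=M&(C[...,2]>.065)&(C[...,2]<.09)
    n,l,ss,cc=cv2.connectedComponentsWithStats(k.astype(np.uint8))
    for i in range(1,n):
        if ss[i,4]>3: print(nm,"jaw comp",cc[i].round(1),ss[i,4],np.median(C[l==i],0).round(4),np.median(Q[l==i],0).round(4), C[l==i][:,2].max().round(4))
    # lid
    L=(C[...,2]>.1)&(C[...,2]<.26)&(Q[...,0]>.1)&(Q[...,0]<.35)&(abs(Q[...,1])<.2)
    h=cv2.cvtColor(d["frame"],cv2.COLOR_RGB2HSV); L&=cv2.inRange(h,(85,90,20),(110,255,255))>0
    P=np.c_[Q[L],C[L][:,2]]; print(nm,"lid",len(P),P.min(0).round(3),P.max(0).round(3))
    for z0 in np.arange(.1,.24,.02):
        q=P[(P[:,2]>z0)&(P[:,2]<z0+.02)]
        if len(q): print("  z",z0.round(2),"u",np.percentile(q[:,0],[2,50,98]).round(3),"w",np.percentile(q[:,1],[2,98]).round(3))
```

```text
key dist 0.044749301670528915 y [-0.91845009 -0.3955369 ]
x [-0.40066888  0.91622293] from keys -0.3955368986608543 0.9184500867209676
ch fl [0.6551 0.1389 0.085 ] rel start mix 0.0577 -0.0489
ch fr [0.52   0.0812 0.085 ] rel start mix 0.059 0.098
front L [0.7158 0.0594 0.045 ] rel start mix -0.0394 -0.0727
front R [ 0.5353 -0.0207  0.045 ] rel start mix -0.0405 0.1247
rim fl [0.6844 0.1358 0.085 ] rel start mix 0.0431 -0.0745
rim fr [0.5032 0.0557 0.085 ] rel start mix 0.0424 0.1236
top jaw comp [184.  180.9] 184 [0.5641 0.165  0.0679] [0.1174 0.0251] 0.0866
top jaw comp [165.6 197.2] 11 [0.5242 0.2073 0.0711] [0.1738 0.0434] 0.0792
top lid 2308 [ 0.184 -0.071  0.1  ] [0.233 0.12  0.235]
  z 0.1 u [0.186 0.224 0.226] w [-0.069  0.119]
  z 0.12 u [0.188 0.225 0.227] w [-0.069  0.119]
  z 0.14 u [0.187 0.202 0.222] w [-0.07   0.119]
  z 0.16 u [0.189 0.199 0.22 ] w [-0.069  0.119]
  z 0.18 u [0.19  0.228 0.233] w [-0.069  0.12 ]
  z 0.2 u [0.193 0.214 0.23 ] w [-0.067  0.118]
  z 0.22 u [0.191 0.194 0.199] w [-0.066  0.115]
scene jaw comp [464.7 238.6] 319 [0.4878 0.1518 0.0759] [0.139  0.1016] 0.0883
scene jaw comp [462.4 263.8] 222 [0.5613 0.1622 0.0697] [0.1168 0.0274] 0.0868
scene jaw comp [457.6 287.5] 126 [0.644  0.167  0.0858] [ 0.0872 -0.051 ] 0.0888
scene lid 2777 [ 0.185 -0.071  0.1  ] [0.231 0.123 0.234]
  z 0.1 u [0.187 0.223 0.225] w [-0.07   0.121]
  z 0.12 u [0.187 0.224 0.227] w [-0.07   0.121]
  z 0.14 u [0.189 0.224 0.228] w [-0.07   0.121]
  z 0.16 u [0.189 0.207 0.227] w [-0.07   0.122]
  z 0.18 u [0.19  0.206 0.23 ] w [-0.07   0.121]
  z 0.2 u [0.192 0.213 0.229] w [-0.069  0.116]
  z 0.22 u [0.191 0.194 0.199] w [-0.066  0.109]
```

Run:
```python
from h import *
t=load("pics/top0.npz"); s=load("pics/scene0.npz")
st=np.array([.6334,.0664]); x=np.array([-.3985,.9172]); x/=np.linalg.norm(x); Y=np.array([-x[1],x[0]])
for nm,d in(("top",t),("scene",s)):
    C=cloud(d);Q=(C[...,:2]-st)@np.stack([x,Y],1)
    k=(C[...,2]>.076)&(C[...,2]<.09)&(Q[...,0]>.08)&(Q[...,0]<.15)&(abs(Q[...,1]-.025)<.04)
    n,l,ss,cc=cv2.connectedComponentsWithStats(k.astype(np.uint8))
    for i in range(1,n):
        if ss[i,4]>3: print(nm,cc[i].round(1),ss[i,4],C[l==i].mean(0).round(4),Q[l==i].mean(0).round(4))
print("centre guess", (st+x*.117+Y*.0252).round(4))
from plant import r
S=r.get_state(); M=R.from_quat(S["eef_rot"]).as_matrix(); print(M.round(3)); print("mixer x ang",np.degrees(np.arctan2(x[1],x[0])),"tool x ang",np.degrees(np.arctan2(M[1,0],M[0,0])))
```

```text
top [179.4 172.8] 15 [0.5826 0.172  0.0814] [0.1171 0.0045]
top [185.5 188.5] 12 [0.5444 0.156  0.0832] [0.1176 0.0459]
scene [461.7 254.4] 27 [0.544  0.1556 0.0805] [0.1174 0.0465]
scene [465.7 268.7] 27 [0.581  0.173  0.0809] [0.1187 0.0056]
centre guess [0.5637 0.1637]
[[-0.949  0.316 -0.   ]
 [ 0.316  0.949 -0.002]
 [-0.    -0.002 -1.   ]]
mixer x ang 113.48371664688194 tool x ang 161.57249303126972
```

Call:
{"fn": "play_rows", "kwargs": {
  "targets": [
    {"jaw":1,"dz":-0.02,"yaw":0.12,"dx":0,"dy":0},
    {"jaw":1,"dz":-0.02,"yaw":0.12,"dx":0,"dy":0},
    {"jaw":1,"dz":-0.02,"yaw":0.12,"dx":0,"dy":0},
    {"jaw":1,"dz":-0.02,"yaw":0.12,"dx":0,"dy":0},
    {"jaw":1,"dz":-0.02,"yaw":0.12,"dx":0,"dy":0}
  ],
  "squeeze": 10
}}

```text
clock: 0.6
tool_pos: [0.1966, 0.5883, 0.3072]
eef_rot: [0.455, 0.891, -0.008, 0.001]
contact_force: [0.3, 1.1, 0.7]
opening: 0.568
```

```bash
cat >> h.py <<'E'
def go(p,ang=113.5):
    from plant import r
    S=r.get_state(); M=R.from_quat(S["eef_rot"]).as_matrix(); t=np.array(S["tool_pos"])
    a=np.degrees(np.arctan2(M[1,0],M[0,0]))
    print("clk",S["clock"],"tcp",t.round(4),"ang",a.round(1),"tilt",np.degrees(np.arccos(-M[2,2])).round(2),"F",np.round(S["contact_force"],1),"q",np.round(S["q"],2),"open",S["opening"])
    th=np.radians(ang); F=np.array([[np.cos(th),np.sin(th),0],[np.sin(th),-np.cos(th),0],[0,0,-1]])
    p=np.array(p); print(" tool shift now",(M.T@(p-t)).round(4),"with final yaw",(F.T@(p-t)).round(4),"yaw",np.radians(a-ang).round(3))
BL=np.array([.5122,-.2358,.049]); CL=np.array([.5632,.164,.083]); ST=np.array([.6334,.0664,.069])
E
python3 -c "
from h import *
go([.5,.25,.33])"
```

```text
clk 0.6 tcp [0.1966 0.5883 0.3072] ang 125.9 tilt 0.95 F [0.3 1.1 0.7] q [-1.31  0.59 -0.02  1.44  0.01  1.13 -0.7 ] open 0.5676956361555341
 tool shift now [-0.4521  0.047  -0.0191] with final yaw [-0.4312  0.1433 -0.0228] yaw 0.217
```

Call:
{"fn": "play_rows", "kwargs": {
  "targets": [
    {"jaw":1,"dz":-0.01,"yaw":0.1,"dx":0,"dy":0},
    {"jaw":1,"dz":-0.01,"yaw":0.1,"dx":0,"dy":0},
    {"jaw":1,"dz":0,"yaw":0.0,"dx":0,"dy":0},
    {"jaw":1,"dz":0,"yaw":0,"dx":0,"dy":0},
    {"jaw":1,"dz":0,"yaw":0,"dx":0,"dy":0}
  ]
}}

```text
clock: 1.1
tool_pos: [0.1964, 0.5886, 0.3285]
eef_rot: [0.543, 0.839, -0.008, 0.002]
contact_force: [-0.0, 0.2, -0.1]
opening: 0.114
```

```bash
python3 -c "
from h import *
go([.5,.25,.33])"
```

```text
clk 1.1 tcp [0.1964 0.5886 0.3285] ang 114.2 tilt 0.9 F [-0.   0.2 -0.1] q [-1.34  0.58  0.04  1.4  -0.02  1.18 -0.88] open 0.114032052192791
 tool shift now [-0.4333  0.1384  0.0021] with final yaw [-0.4316  0.1434 -0.0015] yaw 0.012
```

Call:
{"fn": "play_rows", "kwargs": {
  "targets": [
    {"jaw":1,"dx":-0.03,"dy":0.01,"dz":0,"yaw":0},
    {"jaw":1,"dx":-0.03,"dy":0.01,"dz":0,"yaw":0},
    {"jaw":1,"dx":-0.03,"dy":0.01,"dz":0,"yaw":0},
    {"jaw":1,"dx":-0.03,"dy":0.01,"dz":0,"yaw":0},
    {"jaw":1,"dx":-0.03,"dy":0.01,"dz":0,"yaw":0}
  ]
}}

```text
clock: 1.6
tool_pos: [0.3008, 0.4713, 0.3241]
eef_rot: [0.535, 0.845, -0.012, 0.0]
contact_force: [0.4, -0.2, -0.8]
opening: 0.005
```

Call:
{"fn": "play_rows", "kwargs": {
  "targets": [
    {"jaw":1,"dx":-0.03,"dy":0.01,"dz":0,"yaw":0},
    {"jaw":1,"dx":-0.03,"dy":0.01,"dz":0,"yaw":0},
    {"jaw":1,"dx":-0.03,"dy":0.01,"dz":0,"yaw":0},
    {"jaw":1,"dx":-0.03,"dy":0.01,"dz":0,"yaw":0},
    {"jaw":1,"dx":-0.03,"dy":0.01,"dz":0,"yaw":0}
  ]
}}

```text
clock: 2.1
tool_pos: [0.4129, 0.3503, 0.3214]
eef_rot: [0.532, 0.847, -0.016, -0.0]
contact_force: [0.8, 0.9, -0.2]
opening: 0.009
```

```bash
python3 -c "
from h import *
go([.5,.25,.33]);go([.512,-.236,.3])"
```

```text
clk 2.1 tcp [0.4129 0.3503 0.3214] ang 115.8 tilt 1.78 F [ 0.8  0.9 -0.2] q [-0.82  0.47  0.05  1.64 -0.02  1.07 -0.32] open 0.008781056743896353
 tool shift now [-0.1283  0.0346 -0.0075] with final yaw [-0.1267  0.0399 -0.0086] yaw 0.04
clk 2.1 tcp [0.4129 0.3503 0.3214] ang 115.8 tilt 1.78 F [ 0.8  0.9 -0.2] q [-0.82  0.47  0.05  1.64 -0.02  1.07 -0.32] open 0.008781056743896353
 tool shift now [-0.5706 -0.1649  0.0348] with final yaw [-0.5771 -0.1429  0.0214] yaw 0.04
```

Call:
{"fn": "play_rows", "kwargs": {
  "targets": [
    {"jaw":1,"dx":-0.03,"dy":-0.009,"dz":0,"yaw":0.01},
    {"jaw":1,"dx":-0.03,"dy":-0.009,"dz":0,"yaw":0.01},
    {"jaw":1,"dx":-0.03,"dy":-0.009,"dz":0,"yaw":0.01},
    {"jaw":1,"dx":-0.03,"dy":-0.009,"dz":0,"yaw":0.01},
    {"jaw":1,"dx":-0.03,"dy":-0.009,"dz":0,"yaw":0.01}
  ]
}}

```text
clock: 2.6
tool_pos: [0.4363, 0.1876, 0.3213]
eef_rot: [0.551, 0.834, -0.018, -0.001]
contact_force: [-0.3, 0.2, 0.3]
opening: 0.002
```

Call:
{"fn": "play_rows", "kwargs": {
  "targets": [
    {"jaw":1,"dx":-0.03,"dy":-0.009,"dz":0,"yaw":0.0},
    {"jaw":1,"dx":-0.03,"dy":-0.009,"dz":0,"yaw":0.0},
    {"jaw":1,"dx":-0.03,"dy":-0.009,"dz":0,"yaw":0.0},
    {"jaw":1,"dx":-0.03,"dy":-0.009,"dz":0,"yaw":0.0},
    {"jaw":1,"dx":-0.03,"dy":-0.009,"dz":0,"yaw":0}
  ]
}}

```text
clock: 3.1
tool_pos: [0.4521, 0.0247, 0.323]
eef_rot: [0.548, 0.836, -0.021, -0.003]
contact_force: [0.7, -0.7, 1.0]
opening: 0.005
```

```bash
python3 -c "
from h import *
go([.512,-.236,.25])"
```

```text
clk 3.1 tcp [0.4521 0.0247 0.323 ] ang 113.6 tilt 2.4 F [ 0.7 -0.7  1. ] q [-0.27  0.33  0.13  1.88 -0.02  0.97  0.28] open 0.004590749126133868
 tool shift now [-0.2615 -0.0466  0.0795] with final yaw [-0.263  -0.0491  0.073 ] yaw 0.002
```

Call:
{"fn": "play_rows", "kwargs": {
  "targets": [
    {"jaw":1,"dx":-0.03,"dy":-0.006,"dz":0.01,"yaw":0},
    {"jaw":1,"dx":-0.03,"dy":-0.006,"dz":0.01,"yaw":0},
    {"jaw":1,"dx":-0.03,"dy":-0.006,"dz":0.01,"yaw":0},
    {"jaw":1,"dx":-0.03,"dy":-0.006,"dz":0.01,"yaw":0},
    {"jaw":1,"dx":-0.03,"dy":-0.006,"dz":0.01,"yaw":0}
  ]
}}

```text
clock: 3.6
tool_pos: [0.4829, -0.1324, 0.2739]
eef_rot: [0.544, 0.839, -0.021, -0.004]
contact_force: [0.5, 0.3, -0.8]
opening: 0.005
```

Call:
{"fn": "play_rows", "kwargs": {
  "targets": [
    {"jaw":1,"dx":-0.03,"dy":-0.006,"dz":0.01,"yaw":0},
    {"jaw":1,"dx":-0.03,"dy":-0.006,"dz":0.01,"yaw":0},
    {"jaw":1,"dx":-0.02,"dy":-0.006,"dz":0.01,"yaw":0},
    {"jaw":1,"dx":-0.01,"dy":0,"dz":0,"yaw":0},
    {"jaw":1,"dx":0,"dy":0,"dz":0,"yaw":0}
  ]
}}

```text
clock: 4.1
tool_pos: [0.4998, -0.2306, 0.2406]
eef_rot: [0.544, 0.839, -0.022, -0.007]
contact_force: [0.8, -0.1, -0.1]
opening: 0.006
```

```bash
python3 -c "
from h import *
go(BL+[0,0,.07])"
```

```text
clk 4.1 tcp [ 0.4998 -0.2306  0.2406] ang 114.1 tilt 2.71 F [ 0.8 -0.1 -0.1] q [ 0.24  0.57  0.14  1.75 -0.05  0.86  0.81] open 0.005649153287105712
 tool shift now [-0.0084  0.0147  0.1211] with final yaw [-0.0097  0.0092  0.1216] yaw 0.01
```

Call:
{"fn": "play_rows", "kwargs": {
  "targets": [
    {"jaw":1,"dx":-0.004,"dy":0.007,"dz":0.02,"yaw":0},
    {"jaw":1,"dx":-0.004,"dy":0.007,"dz":0.02,"yaw":0},
    {"jaw":1,"dx":0,"dy":0,"dz":0.02,"yaw":0},
    {"jaw":1,"dx":0,"dy":0,"dz":0.02,"yaw":0},
    {"jaw":1,"dx":0,"dy":0,"dz":0.02,"yaw":0}
  ]
}}

```text
clock: 4.6
tool_pos: [0.5177, -0.2276, 0.1414]
eef_rot: [0.54, 0.842, -0.019, -0.004]
contact_force: [-0.5, -0.2, 0.2]
opening: 0.005
```

```bash
python3 -c "
from h import *
go(BL+[0,0,.022])"
```

```text
clk 4.6 tcp [ 0.5177 -0.2276  0.1414] ang 114.7 tilt 2.18 F [-0.5 -0.2  0.2] q [ 0.25  0.71  0.11  1.81 -0.06  0.64  0.81] open 0.0045046207257304245
 tool shift now [-0.0043 -0.0059  0.0708] with final yaw [-0.0054 -0.0083  0.0704] yaw 0.021
```

Call:
{"fn": "play_rows", "kwargs": {
  "targets": [
    {"jaw":1,"dx":-0.003,"dy":-0.003,"dz":0.018,"yaw":0.01},
    {"jaw":1,"dx":-0.002,"dy":-0.003,"dz":0.018,"yaw":0.01},
    {"jaw":1,"dx":0,"dy":0,"dz":0.016,"yaw":0},
    {"jaw":1,"dx":0,"dy":0,"dz":0.01,"yaw":0},
    {"jaw":1,"dx":0,"dy":0,"dz":0,"yaw":0}
  ]
}}

```text
clock: 5.1
tool_pos: [0.5139, -0.2258, 0.0772]
eef_rot: [0.543, 0.84, -0.016, -0.006]
contact_force: [0.7, 0.2, 0.5]
opening: 0.001
```

```bash
python3 -c "
from h import *
go(BL+[0,0,.022])
from plant import r
d=r.snapshot('scene'); cv2.imwrite('pics/b1.png',cv2.resize(d['frame'][120:280,230:430,::-1],None,fx=4,fy=3.7))
d=r.snapshot('top'); cv2.imwrite('pics/b1t.png',cv2.resize(d['frame'][120:280,250:450,::-1],None,fx=4,fy=3.7))"
```

```text
clk 5.1 tcp [ 0.5139 -0.2258  0.0772] ang 114.3 tilt 1.96 F [0.7 0.2 0.5] q [ 0.26  0.81  0.09  1.86 -0.08  0.5   0.82] open 0.0012952820361414228
 tool shift now [-0.0084 -0.0055  0.0065] with final yaw [-0.0085 -0.0056  0.0062] yaw 0.014
```

View pics/b1.png

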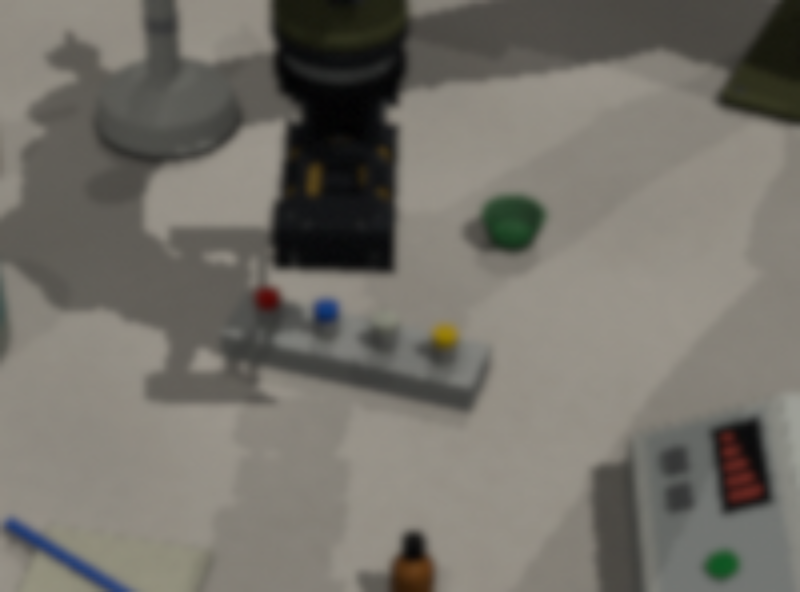

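```bash
python3 -c "
from h import *
s=load('pics/scene0.npz');t=load('pics/top0.npz')
for p in([.5139,-.2258,.0772],[.5139,-.2258,.141],[.5139,-.2258,.096]): print(proj(s,p),proj(t,p))
from plant import r
d=r.snapshot('scene');C=cloud(d)
for v in range(170,206,3): print(v,C[v,312].round(3),C[v,318].round(3),d['frame'][v,312])
"
```

```text
(np.float64(314.06341707080486), np.float64(196.74683497267614)) (np.float64(343.51167413180104), np.float64(201.5551099680654))
(np.float64(313.8955311232297), np.float64(177.06501236867905)) (np.float64(344.97737122644946), np.float64(200.40101041127085))
(np.float64(314.0152372860874), np.float64(191.09856011939422)) (np.float64(343.92303770844126), np.float64(201.23119957538242))
170 [ 0.545 -0.215  0.189] [ 0.543 -0.2    0.192] [13 14 15]
173 [ 0.58  -0.197  0.211] [ 0.573 -0.185  0.211] [19 20 21]
176 [ 0.588 -0.193  0.211] [ 0.583 -0.18   0.212] [19 20 22]
179 [ 0.599 -0.187  0.212] [ 0.592 -0.176  0.211] [20 21 23]
182 [ 0.603 -0.185  0.208] [ 0.597 -0.174  0.207] [14 15 16]
185 [ 0.6   -0.187  0.196] [ 0.595 -0.174  0.197] [ 6  8 10]
188 [ 0.594 -0.19   0.182] [ 0.59  -0.177  0.183] [7 7 9]
191 [ 0.593 -0.191  0.171] [ 0.588 -0.178  0.173] [27 26 25]
194 [ 0.429 -0.275 -0.   ] [ 0.425 -0.259  0.003] [140 134 125]
197 [ 0.442 -0.269  0.002] [ 0.437 -0.253  0.004] [148 142 133]
200 [ 0.499 -0.239  0.049] [ 0.442 -0.25  -0.002] [112 116 128]
203 [ 0.508 -0.235  0.047] [ 0.455 -0.244  0.   ] [ 21  59 118]
```

View pics/b1t.png

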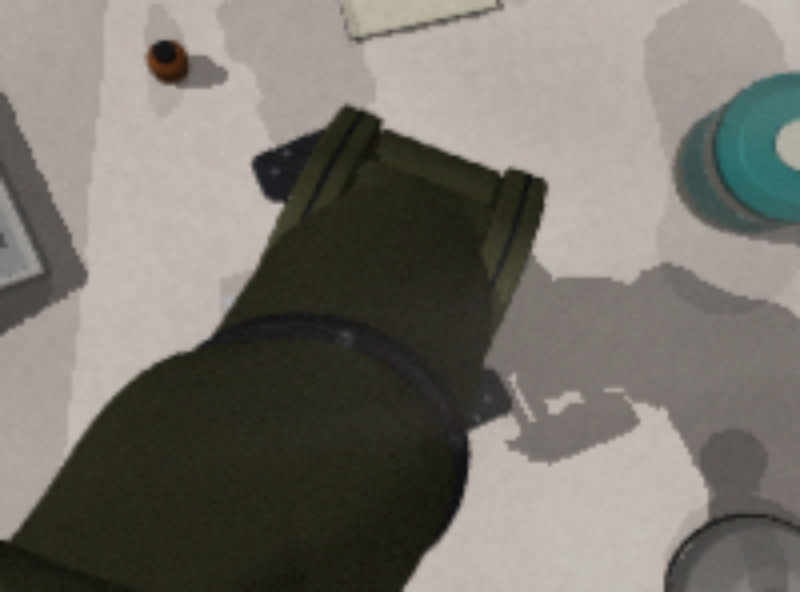

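```bash
python3 -c "
from h import *
from plant import r
d=r.snapshot('scene')
f=d['frame'][170:215,285:345,::-1].astype(float); f=np.clip(f*1.8+10,0,255).astype(np.uint8)
cv2.imwrite('pics/b2.png',cv2.resize(f,None,fx=12,fy=12,interpolation=cv2.INTER_NEAREST))
C=cloud(d)
z=C[...,2]; k=(z>.06)&(z<.3); k[:,:285]=0;k[:,345:]=0;k[:170]=0;k[215:]=0
for v in range(186,206): print(v,[ (u,C[v,u].round(3).tolist()) for u in range(285,345) if k[v,u]][:60:6])
"
```

```text
186 [(297, [0.614, -0.217, 0.192]), (303, [0.607, -0.205, 0.192]), (309, [0.602, -0.193, 0.192]), (315, [0.597, -0.181, 0.193]), (321, [0.591, -0.169, 0.193]), (327, [0.585, -0.157, 0.193])]
187 [(297, [0.609, -0.22, 0.185]), (303, [0.603, -0.208, 0.185]), (309, [0.598, -0.195, 0.186]), (315, [0.591, -0.184, 0.185]), (321, [0.588, -0.171, 0.187]), (327, [0.581, -0.159, 0.186])]
188 [(297, [0.608, -0.22, 0.18]), (303, [0.601, -0.209, 0.18]), (309, [0.597, -0.196, 0.181]), (315, [0.592, -0.183, 0.183]), (321, [0.588, -0.171, 0.184]), (327, [0.583, -0.158, 0.185])]
189 [(297, [0.609, -0.22, 0.179]), (303, [0.603, -0.208, 0.179]), (309, [0.595, -0.197, 0.176]), (315, [0.595, -0.182, 0.183]), (321, [0.586, -0.172, 0.179]), (327, [0.581, -0.159, 0.18])]
190 [(297, [0.606, -0.222, 0.173]), (303, [0.602, -0.209, 0.175]), (309, [0.598, -0.196, 0.176]), (315, [0.592, -0.184, 0.176]), (321, [0.589, -0.17, 0.179]), (327, [0.579, -0.16, 0.175])]
191 [(297, [0.608, -0.221, 0.172]), (304, [0.602, -0.206, 0.173]), (310, [0.595, -0.195, 0.172]), (317, [0.589, -0.18, 0.173]), (323, [0.584, -0.168, 0.174])]
192 [(301, [0.606, -0.212, 0.171]), (308, [0.596, -0.199, 0.167]), (314, [0.593, -0.186, 0.17]), (320, [0.585, -0.175, 0.169]), (326, [0.582, -0.161, 0.171])]
193 []
194 []
195 []
196 []
197 []
198 []
199 []
200 []
201 []
202 []
203 []
204 []
205 []
```

View pics/b2.png

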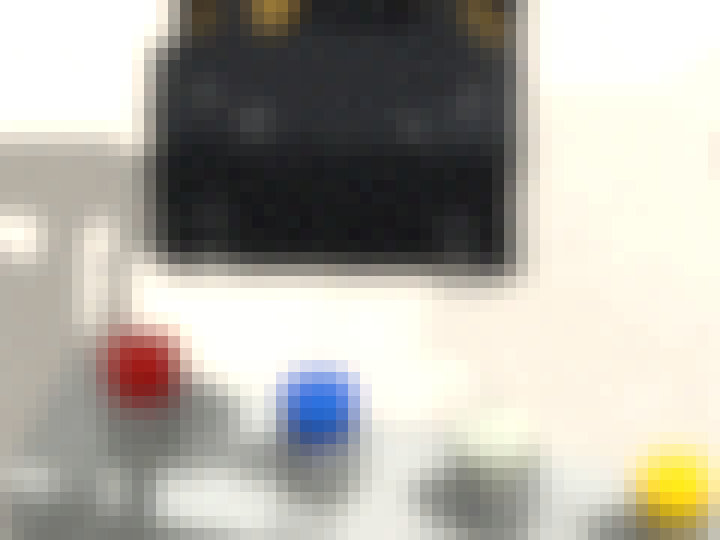

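Call:
{"fn": "play_rows", "kwargs": {
  "targets": [
    {"jaw":1,"dx":-0.002,"dy":0,"dz":0,"yaw":0.14},
    {"jaw":1,"dx":0,"dy":0,"dz":0,"yaw":0.14},
    {"jaw":1,"dx":0,"dy":0,"dz":0,"yaw":0.14},
    {"jaw":1,"dx":0,"dy":0,"dz":0,"yaw":0.14},
    {"jaw":1,"dx":0,"dy":0,"dz":0,"yaw":0.14}
  ]
}}

```text
clock: 5.8
tool_pos: [0.5189, -0.2302, 0.0836]
eef_rot: [0.806, 0.592, -0.013, 0.004]
contact_force: [-0.6, -0.1, -0.3]
opening: 0.007
```

```bash
python3 -c "
from h import *
from plant import r
go(BL+[0,0,.022])
d=r.snapshot('scene'); np.savez('pics/b3.npz',**d)
f=d['frame'][150:215,270:360,::-1].astype(float); f=np.clip(f*1.8+10,0,255).astype(np.uint8)
cv2.imwrite('pics/b3.png',cv2.resize(f,None,fx=8,fy=8,interpolation=cv2.INTER_NEAREST))
print(proj(d,np.array(r.get_state()['tool_pos'])))
"
```

```text
clk 5.8 tcp [ 0.5189 -0.2302  0.0836] ang 72.6 tilt 1.59 F [-0.6 -0.1 -0.3] q [ 0.16  0.82  0.28  1.85 -0.36  0.52  0.36] open 0.007320371194044295
 tool shift now [-0.007  -0.0047  0.0128] with final yaw [-0.0024 -0.0084  0.0126] yaw -0.715
(np.float64(311.52529128101537), np.float64(195.5981239090566))
```

View pics/b3.png

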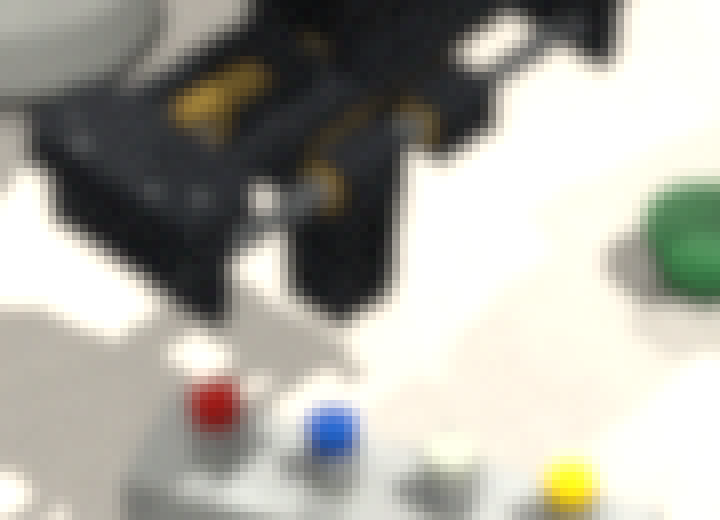

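```bash
python3 -c "
from h import *
d=load('pics/b3.npz');C=cloud(d)
for v in range(176,193): print(v,[(u,C[v,u].round(3).tolist()) for u in range(307,321,3)])
"
```

```text
176 [(307, [0.569, -0.215, 0.188]), (310, [0.558, -0.213, 0.181]), (313, [0.558, -0.206, 0.183]), (316, [0.516, -0.219, 0.148]), (319, [0.509, -0.215, 0.145])]
177 [(307, [0.534, -0.234, 0.153]), (310, [0.539, -0.223, 0.16]), (313, [0.559, -0.205, 0.182]), (316, [0.519, -0.218, 0.148]), (319, [0.509, -0.214, 0.142])]
178 [(307, [0.535, -0.234, 0.15]), (310, [0.543, -0.221, 0.161]), (313, [0.529, -0.221, 0.151]), (316, [0.518, -0.218, 0.144]), (319, [0.509, -0.214, 0.139])]
179 [(307, [0.537, -0.233, 0.149]), (310, [0.538, -0.224, 0.154]), (313, [0.525, -0.223, 0.144]), (316, [0.519, -0.217, 0.142]), (319, [0.508, -0.215, 0.135])]
180 [(307, [0.533, -0.235, 0.143]), (310, [0.538, -0.224, 0.15]), (313, [0.526, -0.222, 0.142]), (316, [0.518, -0.218, 0.138]), (319, [0.506, -0.216, 0.13])]
181 [(307, [0.534, -0.234, 0.141]), (310, [0.537, -0.224, 0.147]), (313, [0.528, -0.221, 0.141]), (316, [0.516, -0.219, 0.133]), (319, [0.511, -0.214, 0.131])]
182 [(307, [0.533, -0.235, 0.137]), (310, [0.538, -0.224, 0.144]), (313, [0.527, -0.222, 0.137]), (316, [0.517, -0.218, 0.131]), (319, [0.509, -
[... 909 characters left out ...]
316, [0.404, -0.275, 0.003]), (319, [0.398, -0.269, 0.001])]
189 [(307, [0.419, -0.296, 0.002]), (310, [0.534, -0.227, 0.118]), (313, [0.525, -0.223, 0.113]), (316, [0.406, -0.275, 0.0]), (319, [0.402, -0.267, 0.001])]
190 [(307, [0.422, -0.294, 0.002]), (310, [0.418, -0.287, 0.001]), (313, [0.416, -0.279, 0.003]), (316, [0.41, -0.272, 0.001]), (319, [0.404, -0.266, -0.002])]
191 [(307, [0.425, -0.293, 0.001]), (310, [0.422, -0.285, 0.001]), (313, [0.418, -0.278, 0.001]), (316, [0.414, -0.271, 0.001]), (319, [0.411, -0.263, 0.002])]
192 [(307, [0.425, -0.293, -0.003]), (310, [0.428, -0.282, 0.004]), (313, [0.422, -0.276, 0.002]), (316, [0.418, -0.268, 0.002]), (319, [0.409, -0.264, -0.004])]
```

The picture and the reported pose disagree. The shut fingertips appear near pixel (312,189), at z≈0.112, while the reported TCP is z=0.084. In x and y they agree within 2 mm. I'll step down in small moves and look again, choosing a height that meets the band under either reading.

Call:
{"fn": "play_rows", "kwargs": {
  "targets": [
    {"jaw":1,"dx":-0.004,"dy":-0.003,"dz":0.008,"yaw":0},
    {"jaw":1,"dx":-0.004,"dy":-0.003,"dz":0.008,"yaw":0},
    {"jaw":1,"dx":0,"dy":0,"dz":0.006,"yaw":0},
    {"jaw":1,"dx":0,"dy":0,"dz":0,"yaw":0},
    {"jaw":1,"dx":0,"dy":0,"dz":0,"yaw":0}
  ]
}}

```text
clock: 6.35
tool_pos: [0.5101, -0.2373, 0.0608]
eef_rot: [0.805, 0.593, -0.013, 0.005]
contact_force: [-0.2, 0.2, -0.1]
opening: 0.007
```

```bash
cat >> h.py <<'E'
def look(name,box,k=8):
    from plant import r
    d=r.snapshot('scene'); np.savez(f'pics/{name}.npz',**d); x0,y0,x1,y1=box
    f=np.clip(d['frame'][y0:y1,x0:x1,::-1].astype(float)*1.8+10,0,255).astype(np.uint8)
    f=cv2.resize(f,None,fx=k,fy=k,interpolation=cv2.INTER_NEAREST)
    p=np.array(r.get_state()['tool_pos']); u,v=proj(d,p); cv2.circle(f,(int((u-x0+.5)*k),int((v-y0+.5)*k)),5,(255,0,255),-1)
    cv2.imwrite(f'pics/{name}.png',f); return d
E
python3 -c "
from h import *
go(BL+[0,0,.012]); d=look('b4',(270,150,360,215)); C=cloud(d)
go(BL+[0,0,.012])
dark=(d['frame'].max(2)<60)
for v in range(184,202): print(v,[(u,C[v,u].round(3).tolist()) for u in range(303,322,3) if dark[v,u]])
"
```

```text
clk 6.35 tcp [ 0.5101 -0.2373  0.0608] ang 72.8 tilt 1.55 F [-0.2  0.2 -0.1] q [ 0.19  0.85  0.25  1.88 -0.36  0.46  0.39] open 0.006637475511043638
 tool shift now [ 0.0021  0.0015 -0.0003] with final yaw [ 0.0006  0.0025 -0.0002] yaw -0.711
clk 6.4 tcp [ 0.5102 -0.2373  0.0609] ang 72.8 tilt 1.55 F [0.2 0.2 0.5] q [ 0.19  0.85  0.25  1.88 -0.36  0.46  0.39] open 0.006743981754519069
 tool shift now [ 0.002   0.0015 -0.0002] with final yaw [ 0.0005  0.0025 -0.0001] yaw -0.711
184 [(306, [0.522, -0.243, 0.119]), (309, [0.528, -0.232, 0.128]), (312, [0.518, -0.229, 0.121]), (315, [0.51, -0.225, 0.117])]
185 [(306, [0.525, -0.242, 0.118]), (309, [0.529, -0.232, 0.125]), (312, [0.517, -0.229, 0.117]), (315, [0.51, -0.225, 0.114])]
186 [(306, [0.522, -0.244, 0.112]), (309, [0.525, -0.234, 0.118]), (312, [0.521, -0.228, 0.117]), (315, [0.509, -0.225, 0.109])]
187 [(306, [0.522, -0.244, 0.109]), (309, [0.527, -0.232, 0.117]), (312, [0.516, -0.23, 0.109]), (315, [0.508, -0.226, 0.105])]
188 [(306, [0.523, -0.243, 0.107]), (309, [0.528, -0.232, 0.114]), (312, [0.518, -0.229, 0.108]), (315, [0.509, -0.226, 0.102])]
189 [(306, [0.523, -0.243, 0.103]), (309, [0.529, -0.232, 0.113]), (312, [0.521, -0.227, 0.108]), (315, [0.506, -0.227, 0.096])]
190 [(306, [0.522, -0.244, 0.099]), (309, [0.525, -0.234, 0.105]), (312, [0.52, -0.228, 0.104]), (315, [0.506, -0.227, 0.093])]
191 [(306, [0.523, -0.244, 0.097]), (309, [0.524, -0.235, 0.101]), (312, [0.523, -0.227, 0.103]), (315, [0.506, -0.227, 0.09])]
192 [(309, [0.525, -0.234, 0.098]), (312, [0.521, -0.228, 0.098])]
193 [(309, [0.525, -0.234, 0.095]), (312, [0.522, -0.227, 0.095])]
194 []
195 []
196 []
197 []
198 []
199 []
200 []
201 []
```

View pics/b4.png

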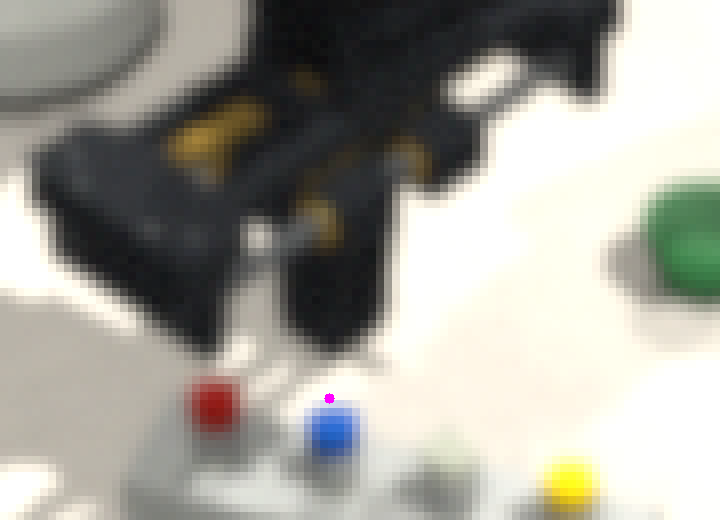

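The fingertips now show at pixel (311,193), directly above the blue cap at (311,203), with tips at z≈0.09 by camera and 0.061 by report. Under both readings the grasp point is 31–61 mm above the cap, inside the band. I'll dwell here.

Call:
{"fn": "play_rows", "kwargs": {
  "targets": [
    {"jaw":1,"dx":0.001,"dy":0.001,"dz":0,"yaw":0},
    {"jaw":1,"dx":0,"dy":0,"dz":0,"yaw":0},
    {"jaw":1,"dx":0,"dy":0,"dz":0,"yaw":0},
    {"jaw":1,"dx":0,"dy":0,"dz":0,"yaw":0},
    {"jaw":1,"dx":0,"dy":0,"dz":0,"yaw":0}
  ]
}}

```text
clock: 6.9
tool_pos: [0.5124, -0.2364, 0.0613]
eef_rot: [0.805, 0.594, -0.012, 0.005]
contact_force: [0.8, -0.1, -0.2]
opening: 0.01
```

Call:
{"fn": "play_rows", "kwargs": {
  "targets": [
    {"jaw":1,"dx":0,"dy":0,"dz":0,"yaw":0},
    {"jaw":1,"dx":0,"dy":0,"dz":0,"yaw":0},
    {"jaw":1,"dx":0,"dy":0,"dz":0,"yaw":0},
    {"jaw":1,"dx":0,"dy":0,"dz":0,"yaw":0},
    {"jaw":1,"dx":0,"dy":0,"dz":0,"yaw":0}
  ]
}}

```text
clock: 7.4
tool_pos: [0.5124, -0.2364, 0.0614]
eef_rot: [0.804, 0.594, -0.012, 0.005]
contact_force: [-0.6, 0.7, -0.0]
opening: 0.005
```

Call:
{"fn": "play_rows", "kwargs": {
  "targets": [
    {"jaw":1,"dx":0,"dy":0,"dz":0,"yaw":0},
    {"jaw":1,"dx":0,"dy":0,"dz":0,"yaw":0},
    {"jaw":1,"dx":0,"dy":0,"dz":0,"yaw":0},
    {"jaw":1,"dx":0,"dy":0,"dz":-0.02,"yaw":0},
    {"jaw":1,"dx":0,"dy":0,"dz":-0.03,"yaw":0}
  ]
}}

```text
clock: 7.9
tool_pos: [0.5104, -0.234, 0.1091]
eef_rot: [0.805, 0.594, -0.014, 0.002]
contact_force: [0.6, -0.4, 0.5]
opening: 0.002
```

```bash
python3 -c "
from h import *
go([.46,-.08,.15])"
```

```text
clk 7.9 tcp [ 0.5104 -0.234   0.1091] ang 72.9 tilt 1.63 F [ 0.6 -0.4  0.5] q [ 0.16  0.78  0.29  1.86 -0.34  0.57  0.36] open 0.0017450630956153922
 tool shift now [ 0.1312 -0.0941 -0.0429] with final yaw [ 0.1613  0.0152 -0.0409] yaw -0.709
```

I'll touch the bare counter lightly in a free spot, to find out which height is right.

```bash
python3 -c "
from h import *
go([.42,-.06,.06])"
```

```text
clk 7.9 tcp [ 0.5104 -0.234   0.1091] ang 72.9 tilt 1.63 F [ 0.6 -0.4  0.5] q [ 0.16  0.78  0.29  1.86 -0.34  0.57  0.36] open 0.0017450630956153922
 tool shift now [ 0.1408 -0.137   0.0475] with final yaw [ 0.1956 -0.0135  0.0491] yaw -0.709
```

Call:
{"fn": "play_rows", "kwargs": {
  "targets": [
    {"jaw":1,"dx":0.0,"dy":0,"dz":-0.02,"yaw":0},
    {"jaw":1,"dx":0.0,"dy":0,"dz":-0.02,"yaw":0},
    {"jaw":1,"dx":0.03,"dy":-0.03,"dz":0,"yaw":0},
    {"jaw":1,"dx":0.03,"dy":-0.03,"dz":0,"yaw":0},
    {"jaw":1,"dx":0.03,"dy":-0.03,"dz":0,"yaw":0}
  ]
}}

```text
clock: 8.4
tool_pos: [0.4563, -0.1258, 0.1532]
eef_rot: [0.807, 0.59, -0.011, 0.01]
contact_force: [1.0, 0.7, 0.4]
opening: 0.005
```

```bash
python3 -c "
from h import *
go([.42,-.06,.06])"
```

```text
clk 8.4 tcp [ 0.4563 -0.1258  0.1532] ang 72.3 tilt 1.7 F [1.  0.7 0.4] q [-0.06  0.62  0.34  2.09 -0.36  0.48  0.23] open 0.0051114455242459705
 tool shift now [ 0.0544 -0.0549  0.0915] with final yaw [ 0.0748 -0.0071  0.0932] yaw -0.719
```

Call:
{"fn": "play_rows", "kwargs": {
  "targets": [
    {"jaw":1,"dx":0.027,"dy":-0.027,"dz":0,"yaw":0},
    {"jaw":1,"dx":0.027,"dy":-0.027,"dz":0.01,"yaw":0},
    {"jaw":1,"dx":0,"dy":0,"dz":0.025,"yaw":0},
    {"jaw":1,"dx":0,"dy":0,"dz":0.025,"yaw":0},
    {"jaw":1,"dx":0,"dy":0,"dz":0.025,"yaw":0}
  ]
}}

```text
clock: 8.9
tool_pos: [0.4188, -0.0503, 0.0676]
eef_rot: [0.804, 0.595, -0.008, 0.01]
contact_force: [1.3, -0.5, -0.9]
opening: 0.006
```

Call:
{"fn": "play_rows", "kwargs": {
  "targets": [
    {"jaw":1,"dx":0,"dy":0,"dz":0.01,"yaw":0},
    {"jaw":1,"dx":0,"dy":0,"dz":0.01,"yaw":0},
    {"jaw":1,"dx":0,"dy":0,"dz":0.008,"yaw":0},
    {"jaw":1,"dx":0,"dy":0,"dz":0.005,"yaw":0},
    {"jaw":1,"dx":0,"dy":0,"dz":0,"yaw":0}
  ]
}}

```text
clock: 9.4
tool_pos: [0.4201, -0.051, 0.0326]
eef_rot: [0.804, 0.595, -0.01, 0.007]
contact_force: [-1.0, -0.4, 0.6]
opening: 0.004
```

```bash
python3 -c "
from h import *
go([.42,-.06,.0]);d=look('c1',(300,140,430,230),6)"
```

```text
clk 9.4 tcp [ 0.4201 -0.051   0.0326] ang 73.0 tilt 1.44 F [-1.  -0.4  0.6] q [-0.05  0.83  0.07  2.29 -0.73  0.04  0.43] open 0.003877433192854296
 tool shift now [-0.0078  0.0026  0.0328] with final yaw [-0.0082 -0.0036  0.0326] yaw -0.707
```

View pics/c1.png

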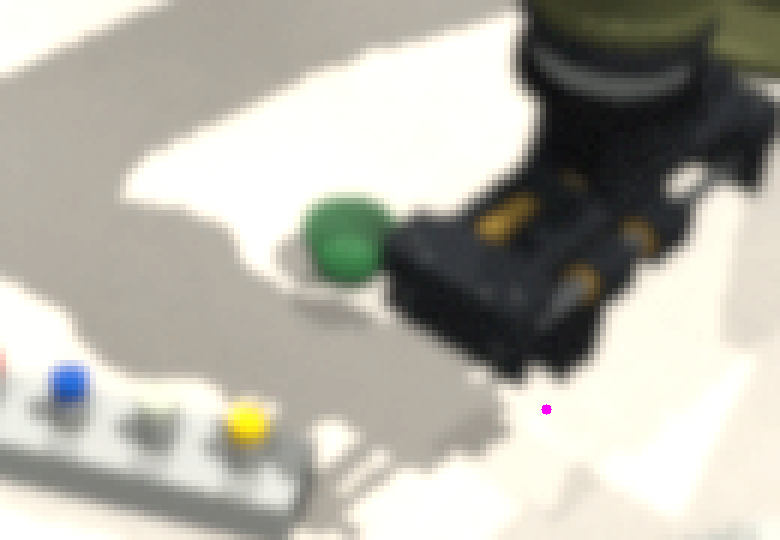

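The camera again puts the tips about 5 px (27 mm) above the reported TCP, marked at (546,409) in the crop. There was no contact down to a reported z of 0.033. Joint 6 is at its limit here, so I'm leaving this spot. I take the true height as reported + 0.027 until contact confirms it.

Call:
{"fn": "play_rows", "kwargs": {
  "targets": [
    {"jaw":1,"dx":0,"dy":0,"dz":-0.02,"yaw":0},
    {"jaw":1,"dx":0,"dy":0,"dz":-0.04,"yaw":0},
    {"jaw":1,"dx":0,"dy":0,"dz":-0.04,"yaw":-0.1},
    {"jaw":1,"dx":0,"dy":0,"dz":-0.04,"yaw":-0.1},
    {"jaw":1,"dx":0,"dy":0,"dz":-0.04,"yaw":-0.1}
  ]
}}

```text
clock: 9.95
tool_pos: [0.4174, -0.0483, 0.2163]
eef_rot: [0.703, 0.711, -0.017, 0.003]
contact_force: [0.7, 0.4, -0.1]
opening: 0.005
```

Call:
{"fn": "play_rows", "kwargs": {
  "targets": [
    {"jaw":1,"dx":0,"dy":0,"dz":-0.02,"yaw":-0.13},
    {"jaw":1,"dx":0,"dy":0,"dz":-0.02,"yaw":-0.13},
    {"jaw":1,"dx":0,"dy":0,"dz":0,"yaw":-0.13},
    {"jaw":1,"dx":0,"dy":0,"dz":0,"yaw":0},
    {"jaw":1,"dx":0,"dy":0,"dz":0,"yaw":0}
  ]
}}

```text
clock: 10.45
tool_pos: [0.4189, -0.0506, 0.2651]
eef_rot: [0.548, 0.836, -0.017, 0.006]
contact_force: [-0.8, -0.7, -0.2]
opening: 0.004
```

```bash
python3 -c "
from h import *
go(CL+[0,0,.15])"
```

```text
clk 10.45 tcp [ 0.4189 -0.0506  0.2651] ang 113.6 tilt 2.1 F [-0.8 -0.7 -0.2] q [-0.36  0.38  0.49  2.08 -0.21  0.73  0.66] open 0.004187402228912397
 tool shift now [0.1399 0.2186 0.0232] with final yaw [0.1393 0.2179 0.0321] yaw 0.001
```

Call:
{"fn": "play_rows", "kwargs": {
  "targets": [
    {"jaw":1,"dx":0.016,"dy":0.024,"dz":0,"yaw":0},
    {"jaw":1,"dx":0.016,"dy":0.024,"dz":0,"yaw":0},
    {"jaw":1,"dx":0.016,"dy":0.024,"dz":0,"yaw":0},
    {"jaw":1,"dx":0.016,"dy":0.024,"dz":0,"yaw":0},
    {"jaw":1,"dx":0.016,"dy":0.024,"dz":0,"yaw":0}
  ]
}}

```text
clock: 10.95
tool_pos: [0.4958, 0.0673, 0.2576]
eef_rot: [0.559, 0.829, -0.022, 0.005]
contact_force: [0.1, 0.2, 0.2]
opening: 0.001
```

Call:
{"fn": "play_rows", "kwargs": {
  "targets": [
    {"jaw":1,"dx":0.016,"dy":0.024,"dz":0,"yaw":0},
    {"jaw":1,"dx":0.016,"dy":0.024,"dz":0,"yaw":0},
    {"jaw":1,"dx":0.016,"dy":0.024,"dz":0,"yaw":0},
    {"jaw":1,"dx":0.01,"dy":0.02,"dz":0,"yaw":0},
    {"jaw":1,"dx":0,"dy":0,"dz":0,"yaw":0}
  ]
}}

```text
clock: 11.45
tool_pos: [0.5605, 0.1612, 0.2471]
eef_rot: [0.564, 0.826, -0.027, 0.004]
contact_force: [-0.1, 0.7, -0.9]
opening: 0.005
```

```bash
python3 -c "
from h import *
go(CL+[0,0,.1])"
```

```text
clk 11.45 tcp [0.5605 0.1612 0.2471] ang 111.4 tilt 3.15 F [-0.1  0.7 -0.9] q [-0.65  0.65  0.47  1.63 -0.29  0.97  0.29] open 0.005221853223238741
 tool shift now [0.004  0.0061 0.0638] with final yaw [0.0015 0.0036 0.0641] yaw -0.037
```

Call:
{"fn": "play_rows", "kwargs": {
  "targets": [
    {"jaw":1,"dx":0.002,"dy":0.002,"dz":0.02,"yaw":-0.02},
    {"jaw":1,"dx":0.002,"dy":0.002,"dz":0.02,"yaw":-0.02},
    {"jaw":1,"dx":0,"dy":0,"dz":0.02,"yaw":0},
    {"jaw":1,"dx":0,"dy":0,"dz":0.02,"yaw":0},
    {"jaw":1,"dx":0,"dy":0,"dz":0.02,"yaw":0}
  ]
}}

```text
clock: 11.95
tool_pos: [0.5582, 0.1548, 0.1439]
eef_rot: [0.552, 0.833, -0.031, 0.006]
contact_force: [0.7, 0.2, -0.2]
opening: 0.003
```

```bash
python3 -c "
from h import *
go(CL+[0,0,.01]);d=look('d1',(400,170,550,300),5)"
```

```text
clk 11.95 tcp [0.5582 0.1548 0.1439] ang 113.0 tilt 3.6 F [ 0.7  0.2 -0.2] q [-0.6   0.77  0.4   1.75 -0.34  0.74  0.36] open 0.002791878674328979
 tool shift now [0.0087 0.0105 0.0502] with final yaw [0.0064 0.0082 0.0509] yaw -0.009
```

View pics/d1.png

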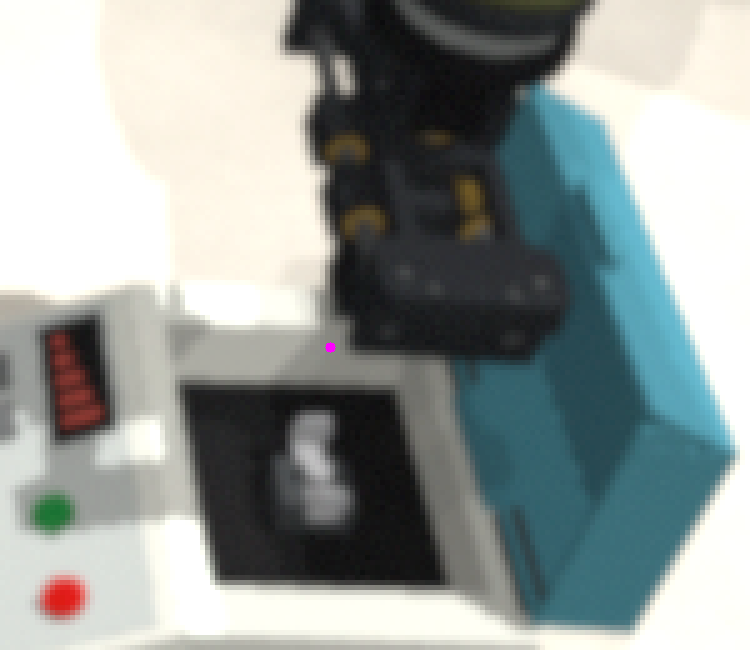

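```bash
python3 -c "
from h import *
from plant import r
d=load('pics/d1.npz');C=cloud(d);S=r.get_state();M=R.from_quat(S['eef_rot']).as_matrix();t=np.array(S['tool_pos'])
print(M.round(3))
dark=(d['frame'].max(2)<60)
def px(u,v): return int(400+u/5),int(170+v/5)
for n,p in (('tipL',(340,300)),('tip',(340,312)),('f',(338,280)),('bodyLL',(358,340)),('bodyLR',(525,350)),('bodyUL',(392,255)),('bodyUR',(550,285)),('mid',(450,300))):
    u,v=px(*p); c=C[v,u]; print(n,(u,v),d['frame'][v,u],c.round(3),'tool',(M.T@(c-t)).round(3))
for n,o in (('tip',(0,0,0)),('body end -x',(-.0375,.0935,-.064)),('body end +x',(.0375,.0935,-.064))):
    u,v=proj(d,t+M@np.array(o)); print(n,'crop',((u-400)*5).round(),((v-170)*5).round())
"
```

```text
[[-0.39   0.92  -0.031]
 [ 0.92   0.388 -0.06 ]
 [-0.043 -0.051 -0.998]]
tipL (468, 230) [11 11 11] [0.576 0.154 0.186] tool [-0.01   0.016 -0.046]
tip (468, 232) [21 22 21] [0.574 0.155 0.179] tool [-0.008  0.015 -0.039]
f (467, 226) [11 11 10] [0.563 0.149 0.185] tool [-0.009  0.003 -0.044]
bodyLL (471, 238) [14 15 16] [0.652 0.165 0.241] tool [-0.032  0.088 -0.104]
bodyLR (505, 240) [12 14 15] [0.628 0.222 0.24 ] tool [ 0.03   0.088 -0.106]
bodyUL (478, 221) [19 20 22] [0.642 0.167 0.277] tool [-0.027  0.077 -0.139]
bodyUR (510, 227) [23 25 26] [0.63  0.222 0.275] tool [ 0.028  0.088 -0.14 ]
mid (490, 230) [15 16 18] [0.648 0.191 0.27 ] tool [-0.007  0.093 -0.134]
tip crop 328.0 345.0
body end -x crop 314.0 419.0
body end +x crop 512.0 433.0
```

```bash
python3 -c "
from h import *
from plant import r
S=r.get_state();M=R.from_quat(S['eef_rot']).as_matrix();t=np.array(S['tool_pos'])
d=load('pics/d1.npz');C=cloud(d);dark=(d['frame'].max(2)<60)
T=(C-t)@M
print('d1')
for u in range(464,512,4):
    vs=[v for v in range(200,246) if dark[v,u] and C[v,u,2]>.12 and C[v,u,2]<.4]
    if vs:
        v=vs[-1]; print(u,v,C[v,u].round(3),T[v,u].round(3), T[v-2,u].round(3))
d=load('pics/b4.npz');C=cloud(d);dark=(d['frame'].max(2)<60)
q=[.805,.593,-.013,.005];M=R.from_quat(q).as_matrix();T=(C-np.array([.5101,-.2373,.0608]))@M
print('b4')
for u in range(276,322,3):
    vs=[v for v in range(160,200) if dark[v,u] and C[v,u,2]>.08 and C[v,u,2]<.4]
    if vs: v=vs[-1]; print(u,v,C[v,u].round(3),T[v,u].round(3),T[v-2,u].round(3))
"
```

```text
d1
464 202 [0.564 0.131 0.245] [-0.029 -0.006 -0.102] [-0.031 -0.005 -0.109]
468 233 [0.573 0.155 0.177] [-0.007  0.015 -0.036] [-0.008  0.014 -0.041]
472 240 [0.648 0.168 0.234] [-0.028  0.086 -0.096] [-0.029  0.086 -0.102]
476 240 [0.648 0.174 0.236] [-0.021  0.088 -0.099] [-0.022  0.086 -0.103]
480 240 [0.643 0.181 0.235] [-0.013  0.086 -0.098] [-0.015  0.085 -0.103]
484 240 [0.642 0.188 0.237] [-0.007  0.087 -0.1  ] [-0.009  0.088 -0.106]
488 241 [0.639 0.195 0.234] [ 0.001  0.087 -0.098] [-0.     0.087 -0.103]
492 241 [0.634 0.201 0.233] [ 0.009  0.086 -0.098] [ 0.006  0.088 -0.106]
496 241 [0.633 0.208 0.235] [ 0.016  0.087 -0.1  ] [ 0.014  0.088 -0.106]
500 242 [0.631 0.215 0.234] [ 0.023  0.088 -0.099] [ 0.022  0.086 -0.102]
504 242 [0.627 0.222 0.234] [ 0.031  0.087 -0.099] [ 0.029  0.087 -0.104]
508 238 [0.623 0.226 0.242] [ 0.036  0.085 -0.107] [ 0.029  0.093 -0.122]
b4
276 176 [ 0.592 -0.283  0.181] [-0.023  0.091 -0.12 ] [-0.02   0.093 -0.129]
279 182 [ 0.586 -0.28   0.16 ] [-0.021  0.085 -0.099] [-0.022  0.084 -0.104]
282 184 [ 0.588 -0.271  0.158] [-0.012  0.084 -0.098
[... 325 characters left out ...]
-0.101]
297 192 [ 0.6   -0.225  0.161] [ 0.035  0.082 -0.102] [ 0.035  0.08  -0.106]
300 184 [ 0.58  -0.228  0.169] [ 0.027  0.063 -0.109] [ 0.023  0.059 -0.11 ]
303 183 [ 0.57  -0.226  0.165] [ 0.026  0.053 -0.105] [ 0.026  0.052 -0.11 ]
306 191 [ 0.523 -0.244  0.097] [-0.003  0.014 -0.036] [-0.003  0.014 -0.042]
309 193 [ 0.525 -0.234  0.095] [ 0.006  0.013 -0.034] [ 0.005  0.012 -0.04 ]
312 193 [ 0.522 -0.227  0.095] [ 0.012  0.008 -0.035] [ 0.013  0.009 -0.042]
315 191 [ 0.506 -0.227  0.09 ] [ 0.008 -0.007 -0.029] [ 0.007 -0.007 -0.035]
318 179 [ 0.5   -0.222  0.126] [ 0.01  -0.015 -0.065] [ 0.033  0.01  -0.101]
321 172 [ 0.512 -0.208  0.161] [ 0.026 -0.008 -0.101] [ 0.026 -0.007 -0.108]
```

Across both pictures the offset is constant. The tips lie about 31 mm behind the reported TCP along the tool, and the body starts 64 mm behind the tips, as specified. I'll keep to heights that are valid under both readings and continue over the clamp.

Call:
{"fn": "play_rows", "kwargs": {
  "targets": [
    {"jaw":1,"dx":0.004,"dy":0.004,"dz":0.015,"yaw":0},
    {"jaw":1,"dx":0.003,"dy":0.003,"dz":0.015,"yaw":0},
    {"jaw":1,"dx":0,"dy":0.002,"dz":0.014,"yaw":0},
    {"jaw":1,"dx":0,"dy":0,"dz":0.003,"yaw":0},
    {"jaw":1,"dx":0,"dy":0,"dz":0,"yaw":0}
  ]
}}

```text
clock: 12.5
tool_pos: [0.5589, 0.1592, 0.0894]
eef_rot: [0.554, 0.832, -0.035, 0.004]
contact_force: [-0.3, -0.1, 0.3]
opening: 0.0
```

```bash
python3 -c "
from h import *
go(CL+[0,-.001,.01]);d=look('d2',(400,170,550,300),5)
from plant import r
S=r.get_state();M=R.from_quat(S['eef_rot']).as_matrix();t=np.array(S['tool_pos']);print('grasp true',t-M[:,2]*.050,'rep',t-M[:,2]*.019)"
```

```text
clk 12.5 tcp [0.5589 0.1592 0.0894] ang 112.7 tilt 4.06 F [-0.3 -0.1  0.3] q [-0.59  0.85  0.37  1.77 -0.38  0.64  0.38] open 0.00013710985293876362
 tool shift now [ 0.0016  0.0052 -0.0039] with final yaw [ 0.0017  0.0054 -0.0036] yaw -0.014
grasp true [0.56056083 0.16241726 0.1395726 ] rep [0.55955735 0.16047332 0.10864989]
```

View pics/d2.png

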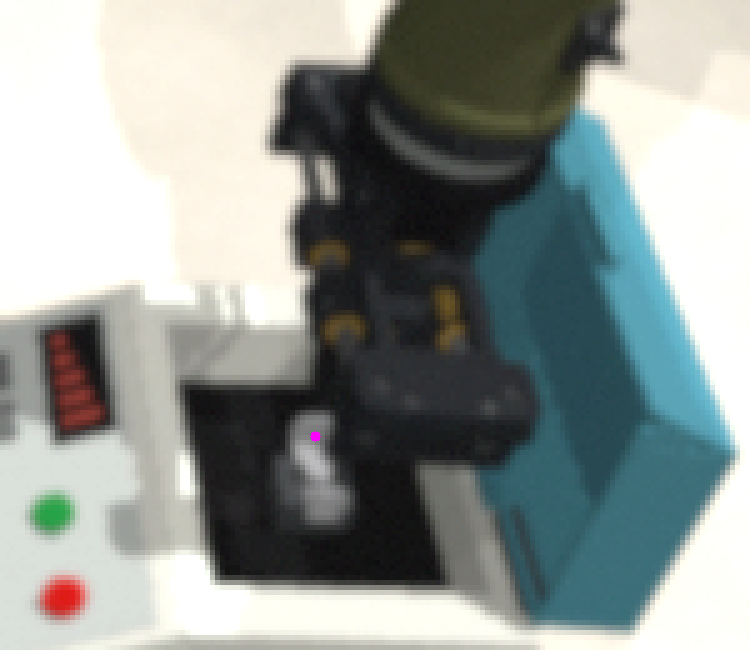

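The tips end near crop (325,400), above the clamp at (320,470). The body clears the lid, and the lid has not moved. I'll trim by a few mm and dwell.

Call:
{"fn": "play_rows", "kwargs": {
  "targets": [
    {"jaw":1,"dx":0.001,"dy":0.004,"dz":-0.003,"yaw":0},
    {"jaw":1,"dx":0,"dy":0,"dz":0,"yaw":0},
    {"jaw":1,"dx":0,"dy":0,"dz":0,"yaw":0},
    {"jaw":1,"dx":0,"dy":0,"dz":0,"yaw":0},
    {"jaw":1,"dx":0,"dy":0,"dz":0,"yaw":0}
  ]
}}

```text
clock: 13.05
tool_pos: [0.5645, 0.1625, 0.0951]
eef_rot: [0.554, 0.832, -0.033, 0.005]
contact_force: [-0.4, 0.0, -1.0]
opening: 0.005
```

Call:
{"fn": "play_rows", "kwargs": {
  "targets": [
    {"jaw":1,"dx":0,"dy":0,"dz":0,"yaw":0},
    {"jaw":1,"dx":0,"dy":0,"dz":0,"yaw":0},
    {"jaw":1,"dx":0,"dy":0,"dz":0,"yaw":0},
    {"jaw":1,"dx":0,"dy":0,"dz":0,"yaw":0},
    {"jaw":1,"dx":0,"dy":0,"dz":0,"yaw":0}
  ]
}}

```text
clock: 13.55
tool_pos: [0.5644, 0.1624, 0.0952]
eef_rot: [0.555, 0.831, -0.033, 0.005]
contact_force: [0.1, -0.5, -0.1]
opening: 0.004
```

Call:
{"fn": "play_rows", "kwargs": {
  "targets": [
    {"jaw":1,"dx":0,"dy":0,"dz":0,"yaw":0},
    {"jaw":1,"dx":0,"dy":0,"dz":0,"yaw":0},
    {"jaw":1,"dx":0,"dy":0,"dz":0,"yaw":0},
    {"jaw":1,"dx":0,"dy":0,"dz":0,"yaw":0},
    {"jaw":1,"dx":0,"dy":0,"dz":0,"yaw":0}
  ]
}}

```text
clock: 14.05
tool_pos: [0.5643, 0.1624, 0.0951]
eef_rot: [0.555, 0.831, -0.033, 0.005]
contact_force: [-0.1, 0.5, -0.0]
opening: 0.007
```

```bash
python3 -c "
from h import *
st=ST[:2]; x=np.array([-.3985,.9172]); Y=np.array([-x[1],x[0]])
h=st+.187*x+.0252*Y; print('hinge',h)
go(CL+[0,-.001,.01])
b=h+x*.12; print('behind',b); go([*b,.30])"
```

```text
hinge [0.53576706 0.2278742 ]
clk 14.05 tcp [0.5643 0.1624 0.0951] ang 112.7 tilt 3.87 F [-0.1  0.5 -0. ] q [-0.59  0.85  0.37  1.75 -0.38  0.66  0.37] open 0.007465144823547255
 tool shift now [ 0.0011 -0.0007  0.0021] with final yaw [ 0.001  -0.0008  0.0021] yaw -0.015
behind [0.48794706 0.3379382 ]
clk 14.05 tcp [0.5643 0.1624 0.0951] ang 112.7 tilt 3.87 F [-0.1  0.5 -0. ] q [-0.59  0.85  0.37  1.75 -0.38  0.66  0.37] open 0.007465144823547255
 tool shift now [ 0.1818 -0.0134 -0.2131] with final yaw [ 0.1914 -0.     -0.2049] yaw -0.015
```

Call:
{"fn": "play_rows", "kwargs": {
  "targets": [
    {"jaw":1,"dx":-0.002,"dy":0,"dz":-0.03,"yaw":0},
    {"jaw":1,"dx":-0.002,"dy":0,"dz":-0.04,"yaw":0},
    {"jaw":1,"dx":-0.002,"dy":0,"dz":-0.04,"yaw":0},
    {"jaw":1,"dx":-0.002,"dy":0,"dz":-0.04,"yaw":0},
    {"jaw":1,"dx":-0.002,"dy":0,"dz":-0.04,"yaw":0}
  ]
}}

```text
clock: 14.55
tool_pos: [0.5693, 0.1643, 0.2854]
eef_rot: [0.554, 0.831, -0.039, 0.0]
contact_force: [0.8, 0.0, -0.9]
opening: 0.004
```

```bash
python3 -c "
from h import *
go([.488,.338,.28])"
```

```text
clk 14.55 tcp [0.5693 0.1643 0.2854] ang 112.7 tilt 4.52 F [ 0.8  0.  -0.9] q [-0.65  0.64  0.5   1.53 -0.26  1.11  0.28] open 0.004432639123144798
 tool shift now [ 0.1917 -0.0083 -0.0027] with final yaw [ 0.1918 -0.0053  0.0054] yaw -0.014
```

Call:
{"fn": "play_rows", "kwargs": {
  "targets": [
    {"jaw":1,"dx":0.028,"dy":-0.001,"dz":-0.002,"yaw":0},
    {"jaw":1,"dx":0.028,"dy":-0.001,"dz":-0.002,"yaw":0},
    {"jaw":1,"dx":0.028,"dy":-0.001,"dz":-0.002,"yaw":0},
    {"jaw":1,"dx":0.028,"dy":-0.001,"dz":-0.002,"yaw":0},
    {"jaw":1,"dx":0.028,"dy":-0.001,"dz":-0.002,"yaw":0}
  ]
}}

```text
clock: 15.05
tool_pos: [0.5166, 0.2903, 0.2979]
eef_rot: [0.56, 0.828, -0.034, 0.007]
contact_force: [-1.0, 0.7, 0.5]
opening: 0.003
```

Call:
{"fn": "play_rows", "kwargs": {
  "targets": [
    {"jaw":1,"dx":0.028,"dy":-0.001,"dz":0,"yaw":0},
    {"jaw":1,"dx":0.022,"dy":-0.001,"dz":0,"yaw":0},
    {"jaw":1,"dx":0,"dy":0,"dz":0,"yaw":0},
    {"jaw":1,"dx":0,"dy":0,"dz":0,"yaw":0},
    {"jaw":1,"dx":0,"dy":0,"dz":0,"yaw":0}
  ]
}}

```text
clock: 15.55
tool_pos: [0.493, 0.3404, 0.2951]
eef_rot: [0.557, 0.83, -0.034, 0.006]
contact_force: [-0.6, 0.2, 0.3]
opening: 0.006
```

```bash
cat >> h.py <<'E'
MX=np.array([-.3985,.9172]); MY=np.array([-MX[1],MX[0]]); HG=ST[:2]+.187*MX+.0252*MY
def mix():
    from plant import r
    S=r.get_state(); M=R.from_quat(S['eef_rot']).as_matrix(); t=np.array(S['tool_pos']); tip=t-M[:,2]*.031
    print("true tip rel hinge: u",((tip[:2]-HG)@MX).round(4),"w",((tip[:2]-HG)@MY).round(4),"z",tip[2].round(4))
E
python3 -c "
from h import *
go([.488,.338,.154]); mix(); look('e1',(380,140,560,300),4)"
```

```text
clk 15.55 tcp [0.493  0.3404 0.2951] ang 112.3 tilt 3.95 F [-0.6  0.2  0.3] q [-0.97  0.64  0.51  1.49 -0.28  1.15 -0.02] open 0.006117345927268259
 tool shift now [0.0064 0.0016 0.141 ] with final yaw [-0.0002 -0.0055  0.1411] yaw -0.021
true tip rel hinge: u 0.1217 w -0.0071 z 0.326
```

View pics/e1.png

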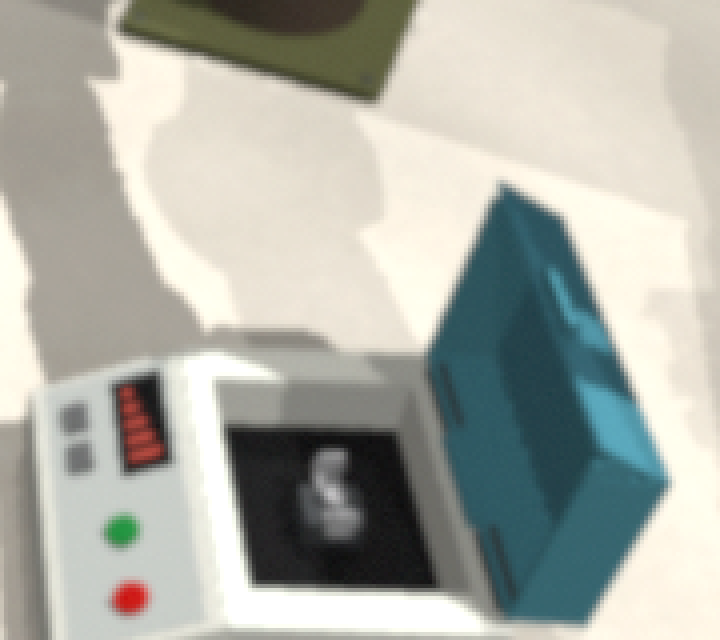

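The lid is still open in the picture (crop 430–665, 185–620) and the gripper is out of view behind it. Descending behind it.

Call:
{"fn": "play_rows", "kwargs": {
  "targets": [
    {"jaw":1,"dx":0.002,"dy":0.001,"dz":0.025,"yaw":-0.004},
    {"jaw":1,"dx":0.002,"dy":0.001,"dz":0.025,"yaw":-0.004},
    {"jaw":1,"dx":0.002,"dy":0.001,"dz":0.025,"yaw":-0.004},
    {"jaw":1,"dx":0.002,"dy":0.001,"dz":0.025,"yaw":-0.004},
    {"jaw":1,"dx":0.002,"dy":0.001,"dz":0.025,"yaw":-0.004}
  ]
}}

```text
clock: 16.1
tool_pos: [0.4996, 0.3361, 0.1716]
eef_rot: [0.554, 0.832, -0.029, 0.01]
contact_force: [-0.2, 0.5, 0.4]
opening: 0.006
```

```bash
python3 -c "
from h import *
go([*(HG+.08*MX),.154]); mix()"
```

```text
clk 16.1 tcp [0.4996 0.3361 0.1716] ang 112.7 tilt 3.54 F [-0.2  0.5  0.4] q [-0.93  0.77  0.45  1.65 -0.35  0.86  0.05] open 0.00631453551377333
 tool shift now [-0.0329 -0.0087  0.0196] with final yaw [-0.0336 -0.01    0.0176] yaw -0.014
true tip rel hinge: u 0.1151 w -0.0111 z 0.2025
```

Call:
{"fn": "play_rows", "kwargs": {
  "targets": [
    {"jaw":1,"dx":-0.003,"dy":-0.005,"dz":0.01,"yaw":0},
    {"jaw":1,"dx":-0.01,"dy":-0.005,"dz":0.009,"yaw":0},
    {"jaw":1,"dx":-0.01,"dy":0,"dz":0,"yaw":0},
    {"jaw":1,"dx":-0.01,"dy":0,"dz":0,"yaw":0},
    {"jaw":1,"dx":-0.01,"dy":0,"dz":0,"yaw":0}
  ]
}}

```text
clock: 16.6
tool_pos: [0.5084, 0.2834, 0.1523]
eef_rot: [0.557, 0.83, -0.032, 0.01]
contact_force: [0.7, -0.2, 0.2]
opening: 0.004
```

```bash
python3 -c "
from h import *
go([*(HG+.04*MX),.154]); mix()
import h; d=look('e2',(380,140,560,300),4)"
```

```text
clk 16.6 tcp [0.5084 0.2834 0.1523] ang 112.3 tilt 3.87 F [ 0.7 -0.2  0.2] q [-0.85  0.77  0.43  1.72 -0.35  0.78  0.13] open 0.004253835524547554
 tool shift now [-0.0219  0.0034 -0.0007] with final yaw [-0.0219  0.003  -0.0017] yaw -0.021
true tip rel hinge: u 0.0635 w 0.0017 z 0.1832
```

View pics/e2.png

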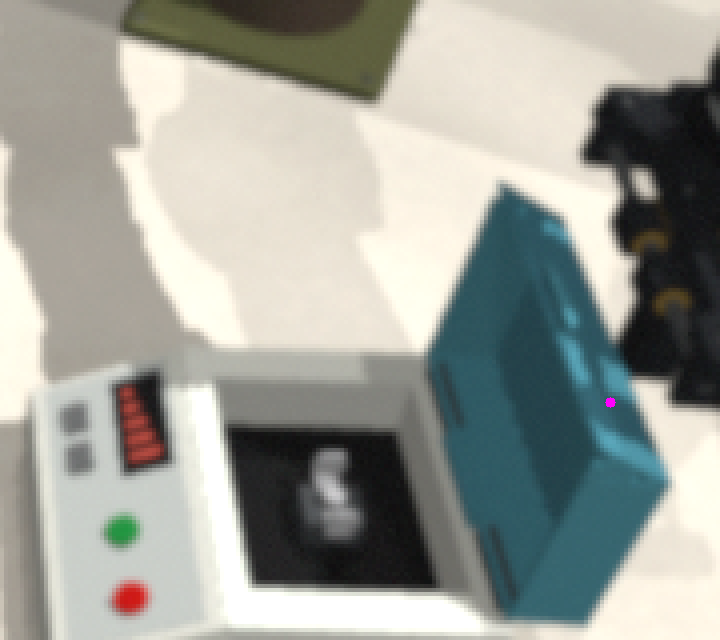

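The fingertips, at crop (650,370), are just behind the lid, with no contact yet. Now I'll push forward.

Call:
{"fn": "play_rows", "kwargs": {
  "targets": [
    {"jaw":1,"dx":-0.01,"dy":0,"dz":0,"yaw":0},
    {"jaw":1,"dx":-0.01,"dy":0,"dz":0,"yaw":0},
    {"jaw":1,"dx":-0.01,"dy":0,"dz":0,"yaw":0},
    {"jaw":1,"dx":-0.01,"dy":0,"dz":0,"yaw":0},
    {"jaw":1,"dx":-0.01,"dy":0,"dz":0,"yaw":0}
  ]
}}

```text
clock: 17.15
tool_pos: [0.531, 0.2356, 0.1581]
eef_rot: [0.557, 0.83, -0.029, 0.011]
contact_force: [-0.8, 2.0, 2.1]
opening: 0.005
```

```bash
python3 -c "
from h import *
go([*(HG+.04*MX),.154]); mix()
import h; d=look('e3',(380,140,560,300),4)"
```

```text
clk 17.15 tcp [0.531  0.2356 0.1581] ang 112.3 tilt 3.49 F [-0.8  2.   2.1] q [-0.76  0.75  0.42  1.73 -0.34  0.77  0.2 ] open 0.004728627484805708
 tool shift now [0.0312 0.0008 0.0025] with final yaw [0.031  0.0013 0.0041] yaw -0.021
true tip rel hinge: u 0.0105 w 0.0002 z 0.189
```

View pics/e3.png

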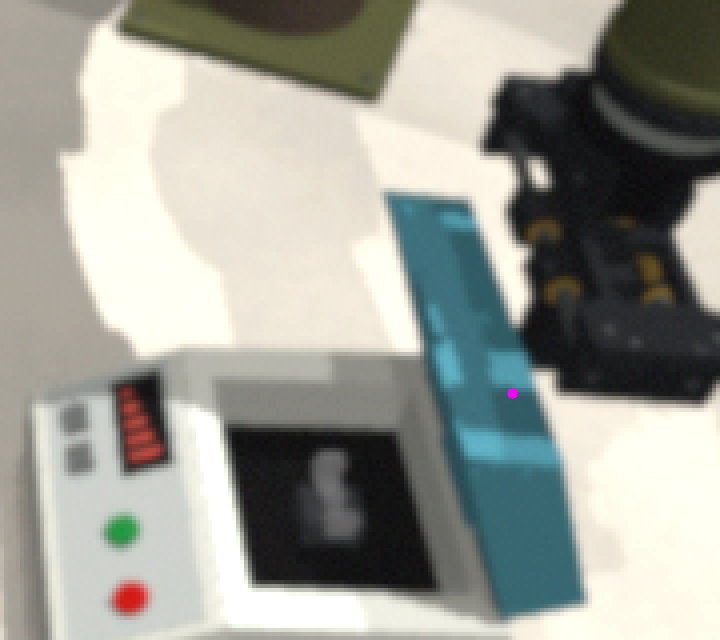

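The lid is swinging shut, with a contact force of about 3 N, and it meets the finger where the +31 mm offset predicts. Continuing along the arc.

Call:
{"fn": "play_rows", "kwargs": {
  "targets": [
    {"jaw":1,"dx":-0.01,"dy":0,"dz":0.002,"yaw":0},
    {"jaw":1,"dx":-0.01,"dy":0,"dz":0.002,"yaw":0},
    {"jaw":1,"dx":-0.01,"dy":0,"dz":0.002,"yaw":0},
    {"jaw":1,"dx":-0.01,"dy":0,"dz":0.003,"yaw":0},
    {"jaw":1,"dx":-0.008,"dy":0,"dz":0.004,"yaw":0}
  ]
}}

```text
clock: 17.7
tool_pos: [0.5517, 0.1835, 0.1467]
eef_rot: [0.558, 0.829, -0.029, 0.012]
contact_force: [0.7, 0.0, -0.5]
opening: 0.006
```

```bash
python3 -c "
from h import *
go([*(HG+.04*MX),.154]); mix()
import h; d=look('e4',(380,140,560,300),4)"
```

```text
clk 17.7 tcp [0.5517 0.1835 0.1467] ang 112.2 tilt 3.63 F [ 0.7  0.  -0.5] q [-0.66  0.77  0.4   1.75 -0.33  0.73  0.29] open 0.005869319161401642
 tool shift now [ 0.0866  0.0007 -0.0119] with final yaw [ 0.0871  0.0031 -0.0073] yaw -0.023
true tip rel hinge: u -0.0455 w 0.002 z 0.1777
```

View pics/e4.png

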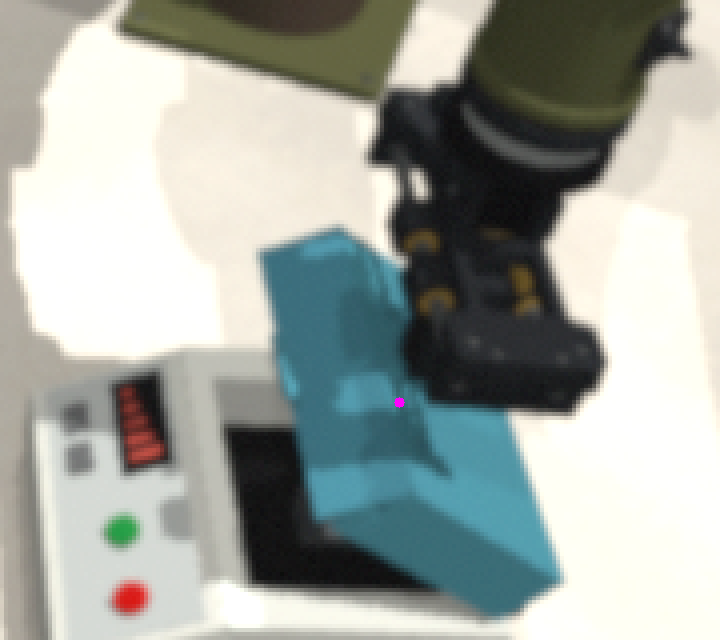

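Call:
{"fn": "play_rows", "kwargs": {
  "targets": [
    {"jaw":1,"dx":-0.009,"dy":0,"dz":0.007,"yaw":0},
    {"jaw":1,"dx":-0.009,"dy":0,"dz":0.007,"yaw":0},
    {"jaw":1,"dx":-0.009,"dy":0,"dz":0.008,"yaw":0},
    {"jaw":1,"dx":-0.004,"dy":0,"dz":0.009,"yaw":0},
    {"jaw":1,"dx":-0.003,"dy":0,"dz":0.007,"yaw":0}
  ]
}}

```text
clock: 18.25
tool_pos: [0.5654, 0.1434, 0.1071]
eef_rot: [0.559, 0.828, -0.031, 0.013]
contact_force: [0.1, 0.5, -0.1]
opening: 0.006
```

```bash
python3 -c "
from h import *
go([*(HG+.04*MX),.154]); mix()
import h; d=look('e5',(380,140,560,300),4)"
```

```text
clk 18.25 tcp [0.5654 0.1434 0.1071] ang 112.0 tilt 3.8 F [ 0.1  0.5 -0.1] q [-0.57  0.82  0.37  1.77 -0.35  0.65  0.36] open 0.005946870214642262
 tool shift now [ 0.1266  0.0012 -0.0541] with final yaw [ 0.1293  0.0065 -0.0469] yaw -0.026
true tip rel hinge: u -0.0876 w 0.0053 z 0.138
```

View pics/e5.png

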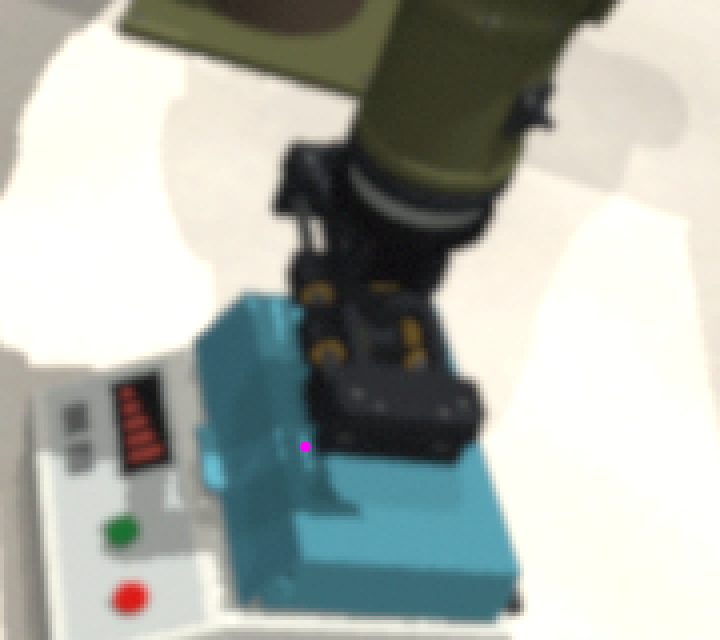

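Nearly shut. I'll press down gently the last few mm.

Call:
{"fn": "play_rows", "kwargs": {
  "targets": [
    {"jaw":1,"dx":0,"dy":0,"dz":0.003,"yaw":0},
    {"jaw":1,"dx":0,"dy":0,"dz":0.003,"yaw":0},
    {"jaw":1,"dx":0,"dy":0,"dz":0.003,"yaw":0},
    {"jaw":1,"dx":0,"dy":0,"dz":0.002,"yaw":0},
    {"jaw":1,"dx":0,"dy":0,"dz":0.002,"yaw":0}
  ]
}}

```text
clock: 18.8
tool_pos: [0.565, 0.1419, 0.102]
eef_rot: [0.56, 0.828, -0.029, 0.013]
contact_force: [-3.7, -0.3, 11.8]
opening: 0.007
```

```bash
python3 -c "
from h import *
go([*(HG+.04*MX),.154]); mix()"
```

```text
clk 18.8 tcp [0.565  0.1419 0.102 ] ang 112.0 tilt 3.64 F [-3.7 -0.3 11.8] q [-0.56  0.83  0.36  1.78 -0.35  0.63  0.37] open 0.006591725043061249
 tool shift now [ 0.1277  0.0019 -0.059 ] with final yaw [ 0.1305  0.0074 -0.052 ] yaw -0.027
true tip rel hinge: u -0.0889 w 0.0063 z 0.1329
```

The fingers bear on the shut lid with 12 N. The reported z is 0.102, against a lid top at 0.129, so contact confirms the tips sit about 27 mm above the reported TCP. I'll hold, then lift and check the lid.

Call:
{"fn": "play_rows", "kwargs": {
  "targets": [
    {"jaw":1,"dx":0,"dy":0,"dz":0.003,"yaw":0},
    {"jaw":1,"dx":0,"dy":0,"dz":0.003,"yaw":0},
    {"jaw":1,"dx":0,"dy":0,"dz":0.002,"yaw":0},
    {"jaw":1,"dx":0,"dy":0,"dz":0.002,"yaw":0},
    {"jaw":1,"dx":0,"dy":0,"dz":0.002,"yaw":0}
  ]
}}

```text
clock: 19.3
tool_pos: [0.5652, 0.142, 0.1019]
eef_rot: [0.559, 0.828, -0.026, 0.013]
contact_force: [-3.9, -1.2, 15.7]
opening: 0.004
```

Call:
{"fn": "play_rows", "kwargs": {
  "targets": [
    {"jaw":1,"dx":0,"dy":0,"dz":-0.01,"yaw":0},
    {"jaw":1,"dx":0,"dy":0,"dz":-0.03,"yaw":0},
    {"jaw":1,"dx":0,"dy":0,"dz":-0.03,"yaw":0},
    {"jaw":1,"dx":0,"dy":0,"dz":0,"yaw":0},
    {"jaw":1,"dx":0,"dy":0,"dz":0,"yaw":0}
  ]
}}

```text
clock: 19.8
tool_pos: [0.5646, 0.1486, 0.1749]
eef_rot: [0.558, 0.829, -0.026, 0.012]
contact_force: [-0.3, -0.5, -0.8]
opening: 0.008
```

```bash
python3 -c "
from h import *
go([*ST[:2],.14]); mix()
d=look('f1',(380,140,560,300),4); C=cloud(d); h=cv2.cvtColor(d['frame'],cv2.COLOR_RGB2HSV)
k=(cv2.inRange(h,(85,90,20),(110,255,255))>0)&(C[...,2]>.1)&(C[...,2]<.2)
u=(C[...,:2]-HG)@MX; k&=(u<.05)&(u>-.2)
for a in np.arange(-.15,0,.015):
    q=C[k&(u>a)&(u<a+.015)]
    if len(q)>5: print(a.round(3),len(q),np.median(q[:,2]).round(4))
"
```

```text
clk 19.8 tcp [0.5646 0.1486 0.1749] ang 112.2 tilt 3.24 F [-0.3 -0.5 -0.8] q [-0.6   0.73  0.41  1.73 -0.31  0.78  0.33] open 0.007825360278137267
 tool shift now [-0.1003  0.0338  0.0389] with final yaw [-0.1029  0.0303  0.0349] yaw -0.023
true tip rel hinge: u -0.0827 w 0.0042 z 0.2059
-0.135 651 0.1124
-0.12 580 0.1291
-0.105 524 0.1294
-0.09 539 0.1294
-0.075 523 0.1295
-0.06 457 0.1294
-0.045 450 0.1294
-0.03 453 0.1295
-0.015 164 0.1293
```

View pics/f1.png

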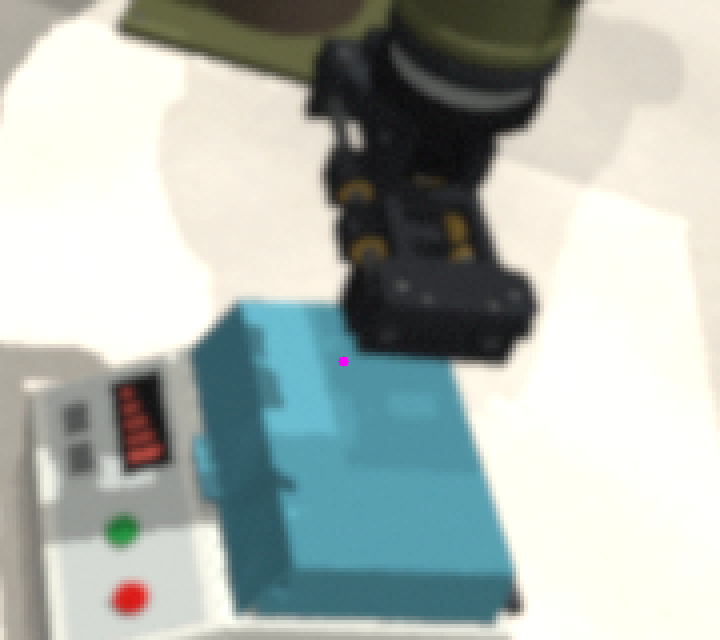

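The lid lies flat at z 0.1294 along its whole length, so it is shut. Moving to the green key at crop (122,530), and staying away from the red one at (130,598).

Call:
{"fn": "play_rows", "kwargs": {
  "targets": [
    {"jaw":1,"dx":-0.02,"dy":0.006,"dz":0,"yaw":0},
    {"jaw":1,"dx":-0.02,"dy":0.007,"dz":0,"yaw":0},
    {"jaw":1,"dx":-0.02,"dy":0.007,"dz":0,"yaw":0},
    {"jaw":1,"dx":-0.02,"dy":0.007,"dz":0,"yaw":0},
    {"jaw":1,"dx":-0.02,"dy":0.007,"dz":0,"yaw":0}
  ]
}}

```text
clock: 20.35
tool_pos: [0.6303, 0.0719, 0.1719]
eef_rot: [0.554, 0.832, -0.028, 0.006]
contact_force: [-0.3, -0.6, 0.6]
opening: 0.004
```

```bash
cat >> h.py <<'E'
def gr():
    from plant import r
    S=r.get_state(); M=R.from_quat(S['eef_rot']).as_matrix(); t=np.array(S['tool_pos']); print('grasp-true minus start',(t-M[:,2]*.047-ST).round(4),'rep',(t-M[:,2]*.019-ST).round(4))
E
python3 -c "
from h import *
go(ST+[0,-.002,.01]); gr()"
```

```text
clk 20.35 tcp [0.6303 0.0719 0.1719] ang 112.7 tilt 3.34 F [-0.3 -0.6  0.6] q [-0.42  0.79  0.39  1.56 -0.29  0.88  0.46] open 0.0038408899347305357
 tool shift now [-0.0042  0.0037  0.093 ] with final yaw [-0.0081 -0.0001  0.0929] yaw -0.014
grasp-true minus start [-0.0021  0.0081  0.1498] rep [-0.0027  0.0065  0.1218]
```

Call:
{"fn": "play_rows", "kwargs": {
  "targets": [
    {"jaw":1,"dx":-0.002,"dy":0.002,"dz":0.02,"yaw":0},
    {"jaw":1,"dx":-0.002,"dy":0.001,"dz":0.02,"yaw":0},
    {"jaw":1,"dx":0,"dy":0,"dz":0.02,"yaw":0},
    {"jaw":1,"dx":0,"dy":0,"dz":0.01,"yaw":0},
    {"jaw":1,"dx":0,"dy":0,"dz":0,"yaw":0}
  ]
}}

```text
clock: 20.85
tool_pos: [0.6324, 0.0602, 0.0942]
eef_rot: [0.557, 0.83, -0.031, 0.005]
contact_force: [-0.1, 0.2, 1.1]
opening: 0.006
```

```bash
python3 -c "
from h import *
go(ST+[0,-.002,.01]); gr()"
```

```text
clk 20.85 tcp [0.6324 0.0602 0.0942] ang 112.4 tilt 3.65 F [-0.1  0.2  1.1] q [-0.38  0.89  0.35  1.61 -0.33  0.74  0.49] open 0.006176885989783281
 tool shift now [0.0042 0.0033 0.0149] with final yaw [0.0035 0.0026 0.0152] yaw -0.02
grasp-true minus start [ 0.0003 -0.0035  0.0721] rep [-0.0005 -0.0052  0.0442]
```

Call:
{"fn": "play_rows", "kwargs": {
  "targets": [
    {"jaw":1,"dx":0.003,"dy":0.001,"dz":0.008,"yaw":0},
    {"jaw":1,"dx":0.001,"dy":0,"dz":0.008,"yaw":0},
    {"jaw":1,"dx":0,"dy":0,"dz":0,"yaw":0},
    {"jaw":1,"dx":0,"dy":0,"dz":0,"yaw":0},
    {"jaw":1,"dx":0,"dy":0,"dz":0,"yaw":0}
  ]
}}

```text
clock: 21.35
tool_pos: [0.6321, 0.0648, 0.078]
eef_rot: [0.556, 0.831, -0.031, 0.005]
contact_force: [-0.2, 0.3, -0.0]
opening: 0.003
```

```bash
python3 -c "
from h import *
go(ST+[0,-.002,.01]); gr(); d=look('g1',(360,150,560,300),4)
from plant import r
t=r.snapshot('top'); cv2.imwrite('pics/g1t.png',t['frame'][:,:,::-1])"
```

```text
clk 21.35 tcp [0.6321 0.0648 0.078 ] ang 112.4 tilt 3.56 F [-0.2  0.3 -0. ] q [-0.38  0.91  0.34  1.62 -0.34  0.7   0.49] open 0.002679505730937137
 tool shift now [-0.0009  0.001  -0.001 ] with final yaw [-0.0009  0.001  -0.001 ] yaw -0.018
grasp-true minus start [-0.0001  0.0011  0.056 ] rep [-0.0008 -0.0005  0.028 ]
```

View pics/g1.png

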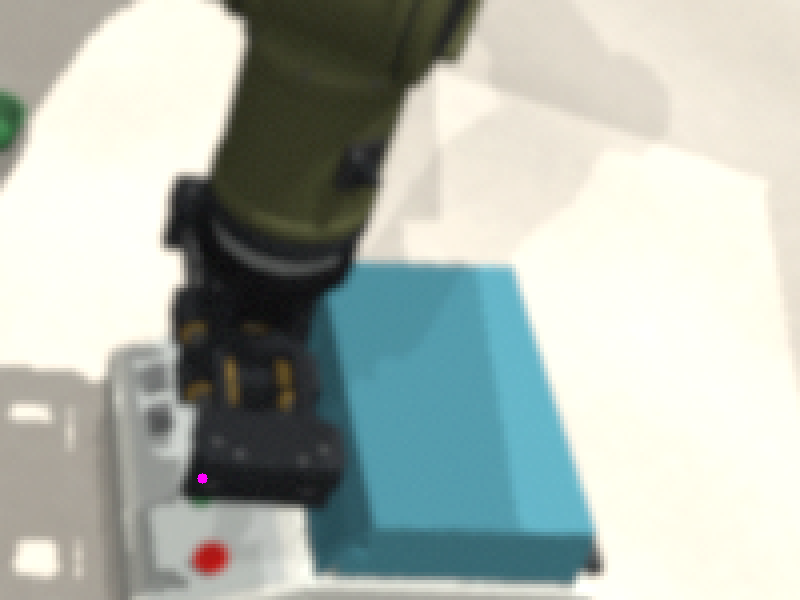

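View pics/g1t.png

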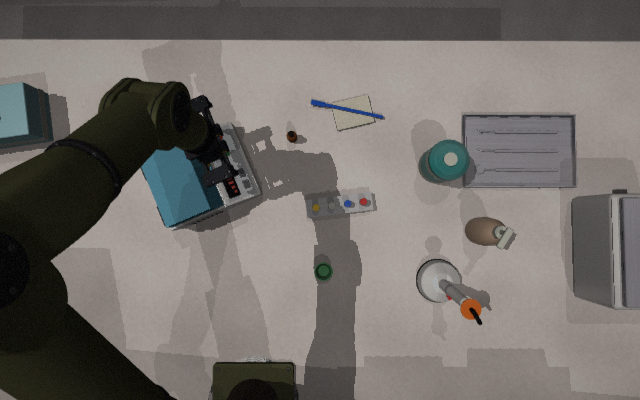

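Everything is still in place: the capsules at (316–364, 202–208), the dish at (323,271) and the bottle at (292,137) have not shifted. The gripper is above the green key and the red one is clear. I'll dwell, then hand in.

Call:
{"fn": "play_rows", "kwargs": {
  "targets": [
    {"jaw":1,"dx":0,"dy":0,"dz":0,"yaw":0},
    {"jaw":1,"dx":0,"dy":0,"dz":0,"yaw":0},
    {"jaw":1,"dx":0,"dy":0,"dz":0,"yaw":0},
    {"jaw":1,"dx":0,"dy":0,"dz":0,"yaw":0},
    {"jaw":1,"dx":0,"dy":0,"dz":0,"yaw":0}
  ]
}}

```text
clock: 21.95
tool_pos: [0.6329, 0.0645, 0.0791]
eef_rot: [0.556, 0.83, -0.03, 0.006]
contact_force: [-0.3, -0.2, -0.2]
opening: 0.009
```

Call:
{"fn": "play_rows", "kwargs": {
  "targets": [
    {"jaw":1,"dx":0,"dy":0,"dz":0,"yaw":0},
    {"jaw":1,"dx":0,"dy":0,"dz":0,"yaw":0},
    {"jaw":1,"dx":0,"dy":0,"dz":0,"yaw":0},
    {"jaw":1,"dx":0,"dy":0,"dz":0,"yaw":0},
    {"jaw":1,"dx":0,"dy":0,"dz":0,"yaw":0}
  ]
}}

```text
clock: 22.45
tool_pos: [0.6329, 0.0645, 0.0791]
eef_rot: [0.556, 0.83, -0.03, 0.006]
contact_force: [1.1, 0.1, -0.6]
opening: 0.006
```

```bash
python3 -c "
from h import *
go(ST+[0,-.002,.01]); gr()
from plant import r
print(r.finish_job())"
```

```text
clk 22.45 tcp [0.6329 0.0645 0.0791] ang 112.4 tilt 3.51 F [ 1.1  0.1 -0.6] q [-0.38  0.91  0.34  1.61 -0.34  0.7   0.49] open 0.006340400767663675
 tool shift now [-0.0003  0.0004  0.    ] with final yaw [-0.0003  0.0004  0.0001] yaw -0.019
grasp-true minus start [0.0006 0.0008 0.057 ] rep [-0.0001 -0.0008  0.029 ]
the job is handed in; nothing more can be done
None
```

I pointed at the blue-capped capsule and then at the clamp, holding still for over 1.2 s at each. Then I pushed the lid shut with the fingertips and stopped above the green start key, where I handed the job in at 22.5 s of the 64 s. No verdict was reported.

**Last checks:**
- **Lid:** it lies flat at z = 0.129 m along its whole length, so it is shut. I pressed it home with about 16 N.
- **Final position:** the grasp point is within about 1 mm of the key's centre seen from above. The tool is 3.5° off vertical, and there was no contact force beyond sensor noise.
- **Everything else:** in the last pictures the capsules and the bystanders in view had not moved. Nothing I did pressed a key, but I could not read key travel directly.

**What disagreed:** the reported tool-tip height was wrong. The cameras put the real fingertips about 28–31 mm above the reported point, and contact with the shut lid (reported 0.102 against 0.129) confirmed about 27 mm. I chose heights that meet the judged band under both readings, with the grasp point 28–62 mm above each target. As a result the real fingertips were about 4 cm above each thing, not the two centimetres you asked for.

**One attempt that did not work:** I tried to settle the height by touching bare counter, but stopped before contact because joint 6 was at its limit there. Nothing was touched.

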